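# Height check of glaze test tiles in the craft room

### The arm

A 6-joint arm with a two-finger parallel gripper is mounted at the origin on the work surface. World frame = base frame: x ahead of the robot, y to its left, z up, the work surface at z = 0. Lengths are in mm, angles in degrees, forces in N, time in s.
With the tool pointing down it reaches from about 275 to 975 mm from the base axis. Payload 8.4 kg.
Tool frame: the origin (TCP) lies midway between the tips of the shut fingers; the grasp point (between the pads) lies 19 mm behind it (arm.grip_depth is the distance from the TCP to the grasp point, in mm); z points along the fingers, y is the line along which they close (so a half turn about z gives the same grasp; the last joint's range is limited). The gripper opens to 92 mm and grips with 3 to 60 N. Pads are 20 mm wide; open, the fingers measure 128 mm over their backs; the gripper's body (75 mm by 189 mm) begins 69 mm behind the grasp point.
Start: joints at [71.826, 20.225, 93.587, -0, 66.188, -0.138], TCP at [193.515, 594.289, 179.983] pointing down, gripper open.
Joint ranges: [-150.9, 150.9], [-52.94, 120.26], [3.33, 152.33], [-74.26, 254.26], [0, 154.13], [-172.89, 172.89]. Speed limits (degrees/s): [127.2, 127.2, 159.86, 180, 180, 180].

### API

Orientations are given as [roll, pitch, yaw] about the fixed x, y, z axes, in that order (R = Rz(yaw) Ry(pitch) Rx(roll)).
In Python, from workcell import arm gives the robot as it stands. The module is installed in compiled form; this text tells all that it offers.
- The arm moves only by the tool carry_out, never from a script. Its argument "motion" is text: rows parted by semicolons, each of 6 numbers parted by spaces: the shift along the tool's x, y, z each as a share of 0.4 m, from -1 to 1, then the turn, a rotation vector about the tool's x, y, z each as a share of 2 pi rad, from -1 to 1. In form: x y z ax ay az; .... A call has 1 to 5 rows; each row is the pose to reach, as a shift and turn from the pose commanded when the call began, along the tool's axes at that moment, turning the shorter way round; what a row does not reach only later rows make up. A row lasts 1/10 s, in which the tool goes at most 50 mm and 8.59 degrees, less where a joint would pass 70% of its speed; a pose out of reach is approached as far as the arm can. A call with a number of a shift or a turn outside -1 to 1 is refused whole. A call with a gripper value outside its range is refused whole. "fingers" is the closure, from 0 (fully open) to 1 (shut), set as the call begins (left out, the last holds). The fingers move at their own pace and stop on an object; "newtons" is the grip in N (left out, the last holds). Time passes only in rows, so rows that repeat a pose let the fingers close. It gives the time, the measured TCP pose, the force, the opening and the grip force at its end, in the units of the state.
- arm.get_state(): the state, without advancing time (a new reading comes with each control period).
- arm.snapshot(name): name is "side" or "top"; returns a dict with "image" (480x640x3 uint8, blue, green, red), "K" (3x3 intrinsics, pixels), "dist" ([k1, k2, p1, p2, k3] as OpenCV has them; the pictures are not rectified), "R" (3x3) and "t" (3): a world point X has camera coordinates R X + t. Camera axes: x right, y down, z forward; pixel columns grow to the right and rows downward; lengths in mm; the calibration is good to about 2 mm. A picture is of the moment at which its call begins. There is no depth.
- arm.finish_job(): hands the job in; it is judged then, once.
The state is a dict: "t": time; "joints": joint angles; "joint_vel": joint speeds; "joint_efforts": joint torques, N m; "tcp_pos": TCP position; "tcp_rot": TCP orientation; "force": force on the tool from outside, world axes, zero at the start; "wrist_torque": the same for the moment, N m; "opening": opening from 0.0 (shut) to 1.0 (fully open); "gripper_force": force on a finger pad.
Only numpy, scipy, OpenCV 4.12 (cv2) and the standard library are available. Lean on these libraries where they do the work, as an engineer would, in place of code of your own. Each camera call takes 0.05 s, during which the arm holds its last target. There are 200 camera calls.

### The job

Check the glaze test tiles on the bench (two or three of the four colours are there): stand each one upright in a bay of the gauging plate and, in the colour order pink, green, blue, amber, stand the height gauge squarely over it, feet flat on the plate and its sprung foot centred on the tile's top edge, for about a second. Then stand the gauge back in the middle of its cork mat and every tile fully down in the wooden holder with its own colour label, all let go. Leave the bottle, the jar and the brush where they are.

Things in the scene. Friction and masses are not known exactly. Their poses are not given: they have to be found in the camera images.
- plate: Fixed dark steel gauging plate, 150 (x) x 300 (y) x 10 mm, three grey-walled bays in a row along its y. Origin: centre of its underside. Bay floors are the plate's top, 10 mm above the origin; bays 57 (x) x 77 (y) mm inside; walls 12 mm above the plate top, reaching x = +-34.5 mm; the bare 40 mm in front and behind are for the gauge's feet.
- bay0 (a point): Centre of the floor of the first bay (at plate y = -88 mm) of the plate; axes as the plate's.
- bay1 (a point): Centre of the floor of the middle bay of the plate; axes as the plate's.
- bay2 (a point): Centre of the floor of the last bay (at plate y = +88 mm) of the plate; axes as the plate's.
- tile_pink: Loose ceramic test tile, an upside-down T, 0.2 kg: buff foot 50 (x) x 70 (y) x 10 mm, and on its middle an upright pink-glazed wall 10 mm thick (x) and 70 mm wide (y); 72 mm high overall. Origin: centre of the underside of the foot, z up through the wall. Same both ways round. Starts upright on the bench; may be absent.
- holder_pink: Fixed light-wood storage holder with pink label strip on its front lip (-x side) and back: a base with one bay 57 (x) x 77 (y) mm inside, walls 12 mm high and 7 mm thick. Origin: underside, below the bay's centre; the bay floor is 8 mm above it.
- slot_pink (a point): Centre of the bay floor of the pink holder, at the floor's height; axes as the holder's.
- tile_green: Loose ceramic test tile, an upside-down T, 0.2 kg: buff foot 50 (x) x 70 (y) x 10 mm, and on its middle an upright green-glazed wall 10 mm thick (x) and 70 mm wide (y); 80 mm high overall. Origin: centre of the underside of the foot, z up through the wall. Same both ways round. Starts upright on the bench; may be absent.
- holder_green: Fixed light-wood storage holder with green label strip on its front lip (-x side) and back: a base with one bay 57 (x) x 77 (y) mm inside, walls 12 mm high and 7 mm thick. Origin: underside, below the bay's centre; the bay floor is 8 mm above it.
- slot_green (a point): Centre of the bay floor of the green holder, at the floor's height; axes as the holder's.
- tile_blue: Loose ceramic test tile, an upside-down T, 0.2 kg: buff foot 50 (x) x 70 (y) x 10 mm, and on its middle an upright blue-glazed wall 10 mm thick (x) and 70 mm wide (y); 88 mm high overall. Origin: centre of the underside of the foot, z up through the wall. Same both ways round. Starts upright on the bench; may be absent.
- holder_blue: Fixed light-wood storage holder with blue label strip on its front lip (-x side) and back: a base with one bay 57 (x) x 77 (y) mm inside, walls 12 mm high and 7 mm thick. Origin: underside, below the bay's centre; the bay floor is 8 mm above it.
- slot_blue (a point): Centre of the bay floor of the blue holder, at the floor's height; axes as the holder's.
- tile_amber: Loose ceramic test tile, an upside-down T, 0.2 kg: buff foot 50 (x) x 70 (y) x 10 mm, and on its middle an upright amber-glazed wall 10 mm thick (x) and 70 mm wide (y); 96 mm high overall. Origin: centre of the underside of the foot, z up through the wall. Same both ways round. Starts upright on the bench; may be absent.
- holder_amber: Fixed light-wood storage holder with amber label strip on its front lip (-x side) and back: a base with one bay 57 (x) x 77 (y) mm inside, walls 12 mm high and 7 mm thick. Origin: underside, below the bay's centre; the bay floor is 8 mm above it.
- slot_amber (a point): Centre of the bay floor of the amber holder, at the floor's height; axes as the holder's.
- mat: Fixed cork mat of the height gauge, 160 (x) x 120 (y) x 4 mm. Origin: centre of its underside.
- gauge: Loose height gauge, 0.64 kg, 196 mm high: a blue bridge on two steel feet 16 (x) x 80 (y) x 12 mm at x = +-54 mm (92 mm clear between them), crossbar along x from 110 to 126 mm up with dials, then a steel grip post 24 x 24 mm, from 126 to 196 mm, on the axis. Origin: on the axis at the underside of the feet, z up. Starts on the mat, roughly aligned with it.
- gauge_foot (a joint): Slide of the gauge's sprung brass foot (disc 32 mm across, on its axis under the crossbar), m. 0 = down, face 58 mm above the underside of the gauge's feet; a part pushes it up, to 0.045 at most. Gauge and part on one surface: part height = 58 mm + reading. It presses down with about 0.4 to 1.3 N and returns by itself.
- foot_face (a point): Centre of the lower face of the gauge's sprung foot.
- lacquer: Bystander: pink lacquer bottle, 48 mm across, 85 mm high. Origin: centre of its underside.
- jar: Bystander: amber glass jar with white cap, 64 mm across, 75 mm high. Origin: centre of its underside.
- brush: Bystander: flat brush 170 mm long lying on the bench. Origin: under its middle.
Mind the look-alikes: they are no part of the job. What is shaped like the holder_pink but black is not meant.

How it is judged:
By the outcome, as a careful person would: the job done as asked, in the order asked, and still so for the second after the job is handed in, with the robot touching nothing.
Of tile_pink, tile_green, tile_blue, tile_amber only 2 to 3 are there at a start; the rules pass over those that are not, and their reading is None.
At some moment in a run one of tile_pink, tile_green, tile_blue, tile_amber, gauge may be knocked a few centimetres aside while the robot is not near it.
It also fails if it takes over 210 s, if anything falls off the work surface, if the arm or the gripper's body presses on something with over 40 N, if the wrist force passes 120 N, or if a joint passes its speed limit or range.

## Working session

There is one attempt and no reset: what is moved stays moved. The work goes in short steps, Python scripts to look and compute and a tool call to move; the robot and the scene stay as the last step left them, time stands still between calls to the robot, and variables do not carry over. Pictures are saved under pics/ and viewed, at most 14 in all, crops included, and the job is handed in when it is done.

Besides the shell and the picture viewer there is one more tool, called after "Request:" in YAML: its name, and indented under it one key for each argument. carry_out: Moves the arm, as the interface text tells. Its arguments: {"type":"object","properties":{"motion":{"type":"string"},"fingers":{"type":"number"},"newtons":{"type":"number"}},"required":["motion"]}

```bash
mkdir -p pics
python3 - <<'E'
from workcell import arm
import cv2
for n in("side","top"):
    s=arm.snapshot(n); cv2.imwrite(f"pics/{n}0.png",s["image"]); print(n,s["K"],s["dist"],s["R"],s["t"])
print(arm.get_state(),arm.grip_depth)
E
```

```text
side [[535.01973457   0.         313.75317227]
 [  0.         535.01973457 246.6726237 ]
 [  0.           0.           1.        ]] [-0.03125616  0.          0.          0.          0.        ] [[-0.98334381 -0.18149995  0.00962889]
 [-0.14009209  0.72311879 -0.67636781]
 [ 0.11579789 -0.66645104 -0.7365011 ]] [ 618.21037932  112.68298113 1182.25018284]
top [[533.36109402   0.         321.74901532]
 [  0.         533.36109402 236.26602151]
 [  0.           0.           1.        ]] [0.0078891 0.        0.        0.        0.       ] [[-0.00519604 -0.99994021 -0.00962166]
 [-0.98294749  0.0068759  -0.18375789]
 [ 0.18381306  0.00850277 -0.98292444]] [  57.69747858  594.50189659 1071.20622974]
{'t': 0.1, 'joints': array([ 7.18278742e+01,  2.02584827e+01,  9.36223696e+01, -4.11349680e-04,
        6.61914539e+01, -1.36464313e-01]), 'joint_vel': array([ 0.02322811, -0.10344304, -0.13055454, -0.04479124, -0.00684655,
       -0.04490699]), 'joint_efforts': array([-2.44397893e-05, -5.94911671e+01, -3.34929299e+01,  6.99146697e-02,
        1.84128829e-02, -1.33927318e-05]), 'tcp_pos': array([193.34506757, 593.82935812, 179.35747202]), 'tcp_rot': array([-1.79927693e+02,  2.03917559e-04,  1.61964505e+02]), 'force': array([0.02143589, 0.33329974, 0.0037111 ]), 'wrist_torque': array([0.0477486 , 0.01506021, 0.01614281]), 'gripper_force': 0.0, 'opening': 0.9975907184634085} 18.700000000000003
```

View pics/side0.png

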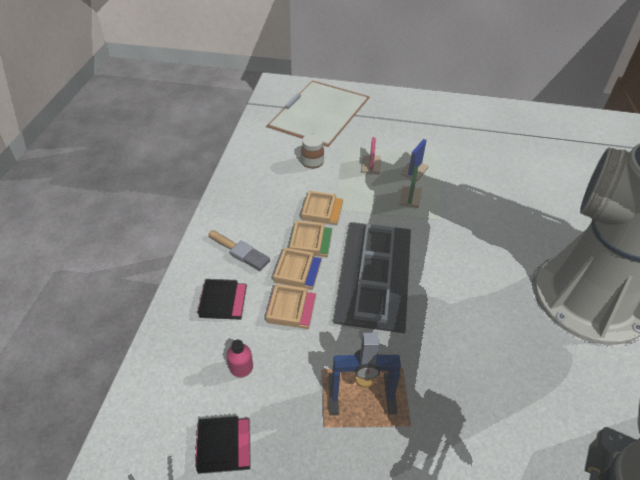

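View pics/top0.png

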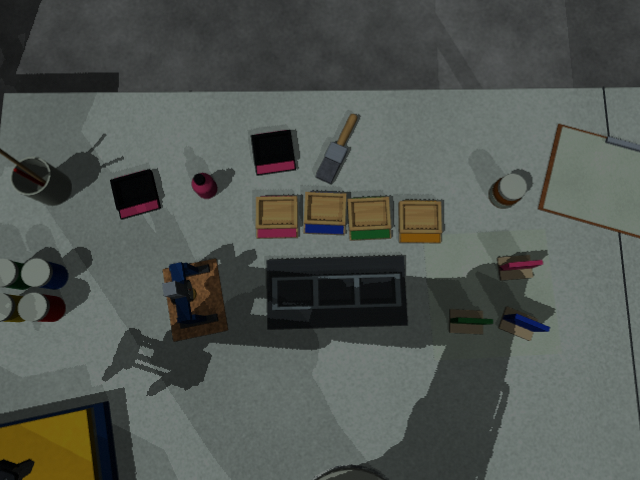

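```bash
cat > h.py <<'E'
import numpy as np, cv2
from scipy.optimize import least_squares, minimize
from workcell import arm
def proj(s,P):
    r,_=cv2.Rodrigues(s["R"]); return cv2.projectPoints(np.float64(P).reshape(-1,3),r,np.float64(s["t"]),s["K"],np.float64(s["dist"]))[0].reshape(-1,2)
def ray(s,uv):
    n=cv2.undistortPoints(np.float64(uv).reshape(-1,1,2),s["K"],np.float64(s["dist"])).reshape(-1,2)
    return -s["R"].T@s["t"], np.c_[n,np.ones(len(n))]@s["R"]
def atz(s,uv,z):
    c,d=ray(s,uv); return c+d*((z-c[2])/d[:,2])[:,None]
def tri(s1,u1,s2,u2):
    out=[]
    for a,b in zip(np.reshape(u1,(-1,2)),np.reshape(u2,(-1,2))):
        f=lambda X:np.r_[proj(s1,X)[0]-a,proj(s2,X)[0]-b]
        r=least_squares(f,atz(s2,b,0)[0]); out.append(np.r_[r.x,np.abs(r.fun).max()])
    return np.array(out)
def place(L,x,y,z,yaw):
    c,s=np.cos(np.radians(yaw)),np.sin(np.radians(yaw)); L=np.float64(L)
    return np.c_[x+c*L[:,0]-s*L[:,1],y+s*L[:,0]+c*L[:,1],z+L[:,2]]
def box(dx,dy,z0,z1,ox=0,oy=0): return np.array([[ox+a*dx/2,oy+b*dy/2,z] for a in(-1,1) for b in(-1,1) for z in(z0,z1)])
HUE={'pink':(160,178),'green':(45,85),'blue':(105,125)}
H=dict(pink=72,green=80,blue=88)
def cmask(s,name,roi=None):
    hsv=cv2.cvtColor(s["image"],cv2.COLOR_BGR2HSV); lo,hi=HUE[name]
    m=cv2.inRange(hsv,(lo,90,30),(hi,255,255))
    if roi is not None:
        k=np.zeros_like(m); x0,y0,x1,y1=roi; k[y0:y1,x0:x1]=1; m*=k
    return m
def fittile(S,name,x0,fitz=True,R=70):
    "silhouette fit of the glazed wall in both views; x0=(x,y,z,yaw)"
    L=box(10,70,10,H[name]); Ms=[]
    for s in S:
        c=proj(s,[x0[0],x0[1],45])[0].astype(int); w=R
        Ms.append(cmask(s,name,(max(c[0]-w,0),max(c[1]-w,0),c[0]+w,c[1]+w)))
    def cost(p):
        x,y,yaw=p[:3]; z=p[3] if fitz else x0[2]; t=0
        for s,M in zip(S,Ms):
            h=cv2.convexHull(np.float32(proj(s,place(L,x,y,z,yaw))))
            m=np.zeros(M.shape,np.uint8); cv2.fillConvexPoly(m,np.int32(np.round(h*64)),255,cv2.LINE_AA,6)
            t+=np.abs(m.astype(float)-M).sum()/max(M.sum(),1)
        return t
    best=None
    for dy in(-60,-30,0,30,60):
        p0=[x0[0],x0[1],x0[3]+dy]+([x0[2]] if fitz else [])
        sim=np.array([p0]+[np.array(p0)+d for d in np.diag([15,15,20,6][:len(p0)])])
        r=minimize(cost,p0,method="Nelder-Mead",options=dict(initial_simplex=sim,maxiter=400,xatol=.02,fatol=1e-4))
        r=minimize(cost,r.x,method="Nelder-Mead",options=dict(initial_simplex=np.array([r.x]+[r.x+d for d in np.diag([3,3,5,3][:len(p0)])]),maxiter=400,xatol=.02,fatol=1e-4))
        if best is None or r.fun<best.fun: best=r
    return best.x,best.fun,[int((m>0).sum()) for m in Ms]
E
python3 - <<'E'
from h import *
s,t=arm.snapshot("side"),arm.snapshot("top")
for n,uv in dict(pink=(520,266),green=(471,321),blue=(524,324)).items():
    p=atz(t,[uv],45)[0]; print(n,p.round(),*fittile([s,t],n,(p[0],p[1],0,0)))
I=t["image"]; g=lambda a:np.clip(255*(a/255.)**.6,0,255).astype(np.uint8)
cv2.imwrite("pics/a.png",cv2.resize(g(I[180:335,240:450]),None,fx=3.75,fy=3.75,interpolation=2))
c=np.hstack([g(I[240:350,430:560]),g(I[250:360,150:240])]); cv2.imwrite("pics/b.png",cv2.resize(c,None,fx=3.6,fy=3.6,interpolation=2))
J=s["image"]; cv2.imwrite("pics/c.png",cv2.resize(g(J[180:435,260:420]),None,fx=2.35,fy=2.35,interpolation=2))
E
```

```text
pink [ 530. -362.   45.] [ 534.57371759 -372.26796198    2.5106181    -8.76918525] 1.7200839916412343 [76, 281]
green [ 417. -253.   45.] [  947.93003708 -1503.76251771    20.06594302    83.16892564] 1.0 [0, 175]
blue [ 410. -361.   45.] [ 409.96159219 -371.42159823  -10.37545888    3.48182843] 1.374655787079722 [176, 348]
```

View pics/a.png

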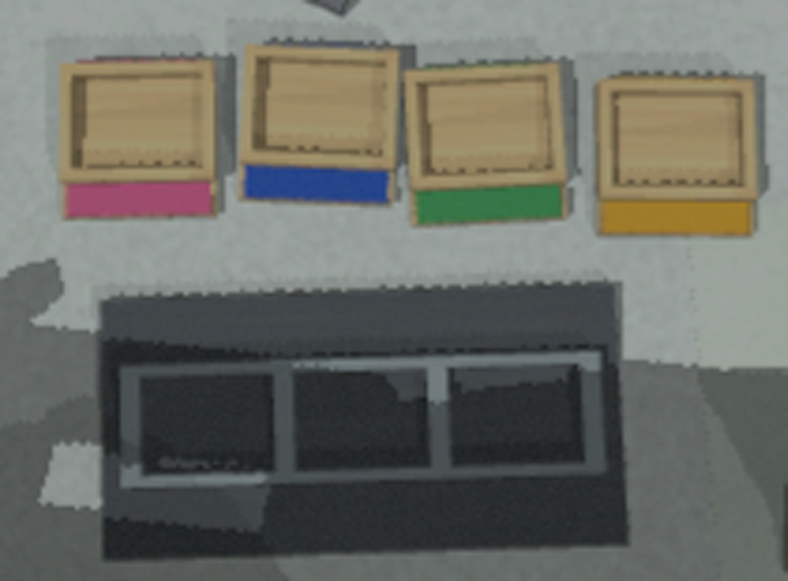

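View pics/b.png

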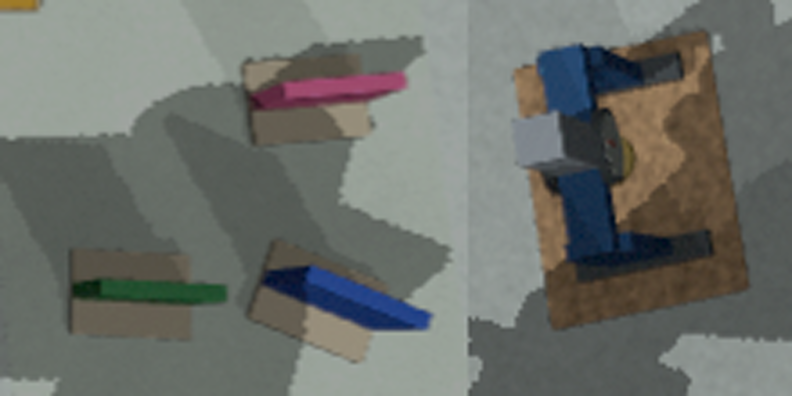

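View pics/c.png

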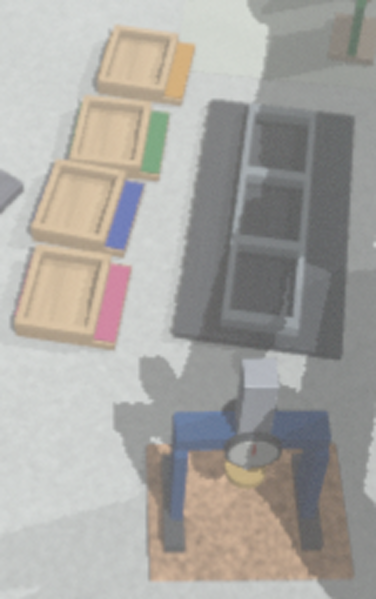

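Run:
```python
from h import *
S=[cv2.imread("pics/side0.png"),cv2.imread("pics/top0.png")]
hs=[cv2.cvtColor(i,cv2.COLOR_BGR2HSV) for i in S]
for p in [(373,145),(373,155),(373,165),(418,150),(414,165),(414,175),(413,185),(412,195)]: print("side",p,hs[0][p[1],p[0]],hs[0][p[1],p[0]+3])
for p in [(520,266),(535,264),(505,267),(471,321),(485,321),(455,320),(524,324),(510,318),(540,328)]: print("top",p,hs[1][p[1],p[0]])
c=S[0][125:225,340:450]; cv2.imwrite("pics/d.png",cv2.resize(c,None,fx=6,fy=6,interpolation=2))
```

```text
side (373, 145) [171 121 183] [ 30   3 185]
side (373, 155) [171 100 133] [ 28  21 181]
side (373, 165) [177  54 103] [ 18  41 113]
side (418, 150) [114 111 117] [114 106 115]
side (414, 165) [103  46  77] [111  94 103]
side (414, 175) [65 71 86] [ 23  32 104]
side (413, 185) [66 53 72] [ 45   9 117]
side (412, 195) [60 44 75] [ 17  42 110]
top (520, 266) [169 182  91]
top (535, 264) [170 182 108]
top (505, 267) [171 182  49]
top (471, 321) [ 66 188  38]
top (485, 321) [ 66 186  37]
top (455, 320) [ 67 209  11]
top (524, 324) [113 233  47]
top (510, 318) [114 255  16]
top (540, 328) [113 235  65]
```

View pics/d.png

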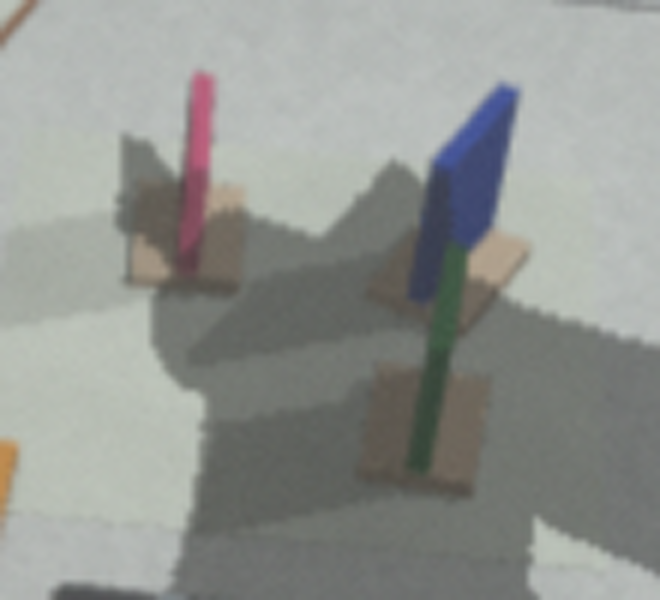

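```bash
python3 - <<'E'
import re
t=open("h.py").read()
t=t.replace("'pink':(160,178),'green':(45,85),'blue':(105,125)","'pink':(160,179,50),'green':(50,82,42),'blue':(104,125,70)").replace("lo,hi=HUE[name]","lo,hi,sm=HUE[name]").replace("(lo,90,30)","(lo,sm,8)")
t+='''
def fitpts(obs,x0):
    "obs: list of (snapshot, pixels, local points)"
    f=lambda p:np.concatenate([(proj(s,place(L,*p))-uv).ravel() for s,uv,L in obs])
    r=least_squares(f,x0,loss="soft_l1"); return r.x,np.abs(f(r.x)).reshape(-1,2).max(1)
'''
open("h.py","w").write(t)
E
python3 - <<'E'
from h import *
s,t=arm.snapshot("side"),arm.snapshot("top")
np.set_printoptions(precision=1,suppress=True)
for n,uv in dict(pink=(520,266),green=(471,321),blue=(524,324)).items():
    p=atz(t,[uv],45)[0]; print(n,*fittile([s,t],n,(p[0],p[1],0,0),R=50))
A=lambda P:(np.float64(P)+.5)/3.75-.5+[240,180]
C=lambda P:(np.float64(P)+.5)/2.35-.5+[260,180]
B=lambda P:(np.float64(P)-[468,0]+.5)/3.6-.5+[150,250]
def rect(x,y,z): return [[x,y,z],[x,-y,z],[-x,-y,z],[-x,y,z]]
def rs(x,y,z): return [[x,-y,z],[-x,-y,z],[-x,y,z],[x,y,z]]
def go(n,a,c,x,y,z,k=A):
    print(n,*fitpts([(t,k(a),rect(x,y,z)),(s,C(c),rs(x,y,z))],[450,0,0,0]))
go("plate",[(100,300),(620,283),(628,543),(103,560)],[(210,100),(354,115),(342,358),(174,335)],75,150,10)
go("pink",[(63,65),(216,60),(218,178),(63,183)],[(30,248),(108,262),(97,345),(15,333)],35.5,45.5,20)
go("blue",[(246,45),(397,48),(396,166),(243,163)],[(52,163),(128,170),(108,250),(30,238)],35.5,45.5,20)
go("green",[(405,70),(560,60),(567,180),(411,188)],[(83,97),(156,100),(145,175),(70,165)],35.5,45.5,20)
go("amber",[(598,80),(756,76),(757,197),(599,199)],[(112,28),(178,35),(168,98),(96,88)],35.5,45.5,20)
go("mat",[(513,73),(710,32),(748,288),(555,328)],[(148,447),(338,450),(353,578),(148,578)],80,60,4,B)
print("gauge",*fitpts([(t,B([(513,120),(556,112),(560,165),(517,172)]),rect(12,12,196)),(s,C([(244,361),(277,361),(277,386),(243,388)]),rs(12,12,196)),
 (t,B([(683,55),(680,78),(712,232),(712,255)]),[[62,-40,12],[46,-40,12],[-46,-40,12],[-62,-40,12]]),
 (s,C([(163,550),(185,550),(300,550),(322,548)]),[[62,40,0],[46,40,0],[-46,40,0],[-62,40,0]])],[400,250,4,0]))
E
```

```text
pink [ 534.3 -367.1    2.6   -3.5] 0.7563515387611999 [125, 302]
green [ 418.3 -254.3   -3.4   -5.7] 1.1540502179672352 [116, 257]
blue [ 413.2 -361.8  -16.9    1.6] 0.8754494737589573 [219, 435]
plate [482.3  24.2  -3.4   1.5] [0.3 1.6 0.5 0.1 0.5 1.  0.6 0.4]
pink [660.  154.1 -13.8   2.2] [0.4 0.5 0.5 0.4 2.2 0.4 1.6 0.3]
blue [667.4  46.9  -8.8  -0.9] [0.5 0.1 0.3 0.2 1.1 2.4 1.6 1.6]
green [653.7 -50.2  -4.8   3. ] [0.4 0.7 0.1 0.3 0.6 1.9 2.6 1.5]
amber [ 646.2 -162.8   -8.     0.4] [0.2 1.3 0.3 0.7 0.8 1.1 1.5 0.9]
mat [468.7 330.8  -5.5  10.5] [1.7 0.5 0.7 0.9 0.7 1.8 1.8 1.8]
gauge [474.6 328.9   3.3  10.2] [0.2 1.  2.1 1.6 1.4 1.3 1.6 1.2 0.9 1.1 1.6 0.5 0.7 0.6 1.  1.9]
```

```bash
cat > m.py <<'E'
from h import *
s,t=arm.snapshot("side"),arm.snapshot("top")
np.set_printoptions(precision=1,suppress=True)
D=lambda P:(np.float64(P)+.5)/6-.5+[340,125]
T=lambda P:(np.float64(P)+.5)/3.6-.5+[430,240]
pp,pm,mm,mp=[25,35,10],[-25,35,10],[-25,-35,10],[25,-35,10]
def w(h): return [[5,35,h],[-5,35,h],[5,-35,h],[-5,-35,h]]
obs=dict(
pink=[(t,T([(245,62),(253,143),(372,130),(285,90),(287,108),(405,75),(405,90)]),[pp,pm,mm]+w(72)),(s,D([(128,277),(238,285),(245,187),(138,183),(193,75),(214,75)]),[pp,pm,mm,mp]+w(72)[2:])],
green=[(t,T([(71,248),(70,332),(190,338),(190,253),(102,281),(102,300),(227,286),(227,302)]),[pp,pm,mm,mp]+w(80)),(s,D([(360,475),(473,488),(490,375),(378,365),(430,345),(448,345),(447,248),(467,248)]),[pp,pm,mm,mp]+w(80))],
blue=[(t,T([(275,240),(248,312),(362,360),(312,267),(302,290),(432,315),(427,328)]),[pp,pm,mm]+w(88)),(s,D([(367,290),(530,240),(433,163),(452,165),(503,83),(520,92)]),[pp,mm]+w(88))])
O={}
for n,o in obs.items():
    O[n],r=fitpts(o,[450,-300,0,0]); print(n,O[n],r)
    print("   top only, side only (z=0):",*[least_squares(lambda p:np.concatenate([(proj(a,place(L,p[0],p[1],0,p[2]))-uv).ravel()for a,uv,L in [q]]),[450,-300,0],loss="soft_l1").x for q in o])
# static parts: top view with z fixed, then overlay everything
A=lambda P:(np.float64(P)+.5)/3.75-.5+[240,180]
C=lambda P:(np.float64(P)+.5)/2.35-.5+[260,180]
rect=lambda x,y,z:[[x,y,z],[x,-y,z],[-x,-y,z],[-x,y,z]]
rs=lambda x,y,z:[[x,-y,z],[-x,-y,z],[-x,y,z],[x,y,z]]
st=dict(plate=([(100,300),(620,283),(628,543),(103,560)],[(210,100),(354,115),(342,358),(174,335)],75,150,10),
hpink=([(63,65),(216,60),(218,178),(63,183)],[(30,248),(108,262),(97,345),(15,333)],35.5,45.5,20),
hblue=([(246,45),(397,48),(396,166),(243,163)],[(52,163),(128,170),(108,250),(30,238)],35.5,45.5,20),
hgreen=([(405,70),(560,60),(567,180),(411,188)],[(83,97),(156,100),(145,175),(70,165)],35.5,45.5,20))
for n,(a,c,x,y,z) in st.items():
    f=lambda o:least_squares(lambda p:np.concatenate([(proj(q,place(L,p[0],p[1],0,p[2]))-uv).ravel()for q,uv,L in o]),[450,0,0],loss="soft_l1").x
    o1=(t,A(a),rect(x,y,z)); o2=(s,C(c),rs(x,y,z)); p=f([o1]); print(n,p,f([o2])); O[n]=[p[0],p[1],0,p[2]]
O["mat"]=[468.7,330.8,0,10.5]; O["gauge"]=[474.6,328.9,4,10.2]
M=dict(pink=[rect(25,35,10),rect(5,35,72)],green=[rect(25,35,10),rect(5,35,80)],blue=[rect(25,35,10),rect(5,35,88)],
plate=[rect(75,150,10)]+[place(rect(28.5,38.5,22),0,88*k,0,0) for k in(-1,0,1)],mat=[rect(80,60,4)],
gauge=[rect(12,12,196),place(rect(8,40,12),54,0,0,0),place(rect(8,40,12),-54,0,0,0)],**{k:[rect(35.5,45.5,20),rect(28.5,38.5,20)] for k in("hpink","hgreen","hblue")})
ims=[]
for q,(x0,y0,x1,y1),f in((t,(150,180,570,360),1.9*1),(s,(260,125,450,435),1.9)):
    I=np.clip(255*(q["image"]/255.)**.6,0,255).astype(np.uint8); f=4
    I=cv2.resize(I[y0:y1,x0:x1],None,fx=f,fy=f,interpolation=2)
    for n,rr in M.items():
        for L in rr:
            P=(proj(q,place(L,*O[n]))-[x0,y0]+.5)*f; cv2.polylines(I,[np.int32(P*16)],True,(255,255,0),1,cv2.LINE_AA,4)
    ims.append(I)
cv2.imwrite("pics/e.png",cv2.resize(ims[0],(800,343),interpolation=cv2.INTER_AREA)); cv2.imwrite("pics/f.png",ims[1][:1240:1,:][:,:][0:1240] if 0 else cv2.resize(ims[1],(368,600),interpolation=cv2.INTER_AREA))
E
python3 m.py
```

```text
pink [ 533.3 -364.8   -2.5    4.9] [0.4 0.9 1.1 2.5 2.7 1.4 0.8 1.1 1.1 0.5 0.3 0.2 0.5]
   top only, side only (z=0): [ 531.3 -363.7    5.1] [ 535.1 -362.     3.5]
green [ 418.  -252.2   -1.4   -2.6] [0.2 0.6 0.4 0.2 1.  1.2 1.  0.3 1.2 0.8 1.  0.3 0.9 1.5 0.4 0.7]
   top only, side only (z=0): [ 417.  -251.7   -2.6] [ 419.3 -251.    -2.5]
blue [ 413.3 -361.4    0.1  -21.9] [0.6 1.5 0.6 0.8 2.5 1.  0.2 0.5 0.7 0.2 1.1 0.3 0.3]
   top only, side only (z=0): [ 412.5 -361.3  -21.6] [ 414.2 -362.   -22. ]
plate [481.7  23.8   1.4] [482.8  27.1   1.7]
hpink [656.6 152.6   1.3] [657.7 164.    3.8]
hblue [665.4  46.7  -1.5] [665.2  55.1   0.6]
hgreen [653.2 -50.    2.5] [650.9 -44.    3.9]
```

View pics/e.png

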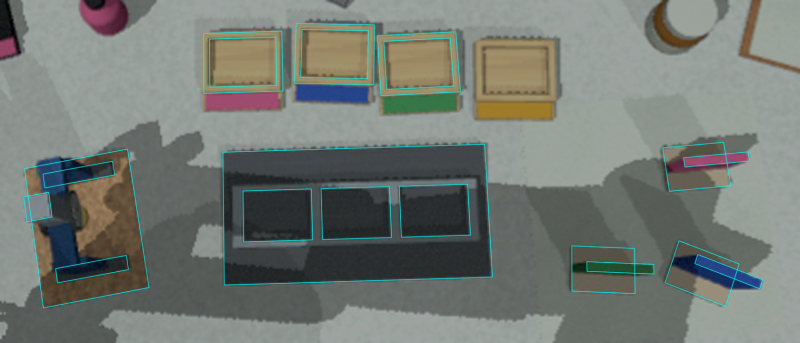

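View pics/f.png

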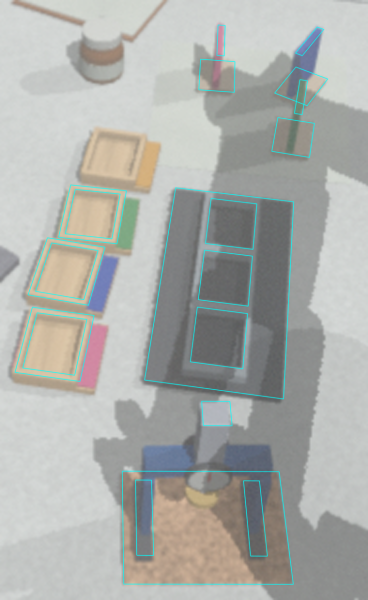

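```bash
cat > p.py <<'E'
import json,sys
from h import *
from math import ceil
def plan(*wps,start=None):
    "wps: (x,y,z,yaw,mm per row) or ('F',fingers,newtons,rows); prints the calls, keeps the commanded pose in cmd.json"
    try: c=np.array(start if start else json.load(open("cmd.json")))
    except FileNotFoundError: c=np.array([193.515,594.289,179.983,162.0])
    m=arm.get_state(); print("meas-cmd",(m["tcp_pos"]-c[:3]).round(1),"yaw",round(m["tcp_rot"][2]-c[3],2))
    for w in wps:
        if w[0]=='F': print(f"fingers={w[1]} newtons={w[2]}: {'; '.join(['0 0 0 0 0 0']*w[3])}"); continue
        a=c.copy(); b=np.array(w[:4],float); n=max(1,ceil(max(np.linalg.norm(b[:3]-a[:3])/w[4],abs(b[3]-a[3])/7)))
        for i in range(0,n,5):
            y=np.radians(c[3]); R=np.array([[np.cos(y),np.sin(y),0],[np.sin(y),-np.cos(y),0],[0,0,-1]]); rows=[]
            for k in range(i+1,min(i+5,n)+1):
                q=a+(b-a)*k/n; d=(R@(q[:3]-c[:3])/400).round(3); g=round(-(q[3]-c[3])/360,4)
                rows.append(" ".join(f"{v:g}" for v in(*(d+0.),0,0,g+0.)))
            c=np.r_[c[:3]+R.T@(d*400),c[3]-g*360]; print("; ".join(rows))
    print("end",c.round(2)); json.dump(list(c),open("cmd.json","w"))
def chk(poses,vis=("side","top")):
    "offset in mm of each tile's glaze centroid from that of its expected pose (x,y,z,yaw)"
    for v in vis:
        s=arm.snapshot(v)
        for n,p in poses.items():
            hull=lambda P:cv2.convexHull(np.float32(proj(s,place(box(10,70,10,H[n]),*P))))
            c=hull(p).reshape(-1,2).mean(0).astype(int); M=cmask(s,n,(max(c[0]-55,0),max(c[1]-55,0),c[0]+55,c[1]+55))
            N,_,st,ce=cv2.connectedComponentsWithStats(M)
            st=st[1:,4]; e=np.zeros(M.shape,np.uint8); cv2.fillConvexPoly(e,np.int32(hull(p).round()),1); mo=cv2.moments(e,True)
            ec=np.array([mo["m10"],mo["m01"]])/mo["m00"]
            if N<2: print(v,n,"unseen"); continue
            k=st.argmax(); zz=p[2]+H[n]*.6
            print(v,n,(atz(s,[ce[k+1]],zz)-atz(s,[ec],zz))[0][:2].round(1),"area",st[k],"of",int(e.sum()))
E
python3 - <<'E'
from p import *
chk(dict(pink=(532.8,-363.3,0,5),green=(418,-252,0,-2.6),blue=(413.2,-361.5,0,-21.8)))
plan((230,560,300,150,40),(420,-100,300,95,42),(533,-363.5,140,95,40),(533,-363.5,30,95,30),('F',1,25,5))
E
```

```text
side pink [ 1.2 -0.6] area 124 of 181
side green [ 0.5 -4.8] area 117 of 217
side blue [ -3.  -19.7] area 207 of 386
top pink [ 0.6 -1. ] area 304 of 376
top green [-0.1 -1.8] area 254 of 307
top blue [-0.5 -0.4] area 434 of 488
meas-cmd [ 0. -0. -0.] yaw -0.04
-0.028 -0.013 -0.075 0 0 0.0083; -0.057 -0.027 -0.15 0 0 0.0167; -0.085 -0.04 -0.225 0 0 0.025; -0.113 -0.053 -0.3 0 0 0.0333
-0.073 -0.07 0 0 0 0.009; -0.145 -0.14 0 0 0 0.018; -0.218 -0.21 0 0 0 0.027; -0.291 -0.28 0 0 0 0.036; -0.364 -0.351 0 0 0 0.0449
-0.089 -0.047 0 0 0 0.009; -0.178 -0.094 0 0 0 0.018; -0.268 -0.141 0 0 0 0.027; -0.357 -0.188 0 0 0 0.036; -0.446 -0.235 0 0 0 0.045
-0.099 -0.02 0 0 0 0.009; -0.198 -0.041 0 0 0 0.018; -0.297 -0.061 0 0 0 0.027; -0.396 -0.081 0 0 0 0.0359; -0.495 -0.102 0 0 0 0.0449
-0.101 0.009 0 0 0 0.009; -0.202 0.017 0 0 0 0.018
-0.076 0.025 0.044 0 0 0; -0.151 0.05 0.089 0 0 0; -0.227 0.075 0.133 0 0 0; -0.302 0.099 0.178 0 0 0; -0.378 0.124 0.222 0 0 0
-0.076 0.025 0.045 0 0 0; -0.151 0.05 0.089 0 0 0; -0.227 0.075 0.134 0 0 0; -0.302 0.1 0.178 0 0 0
0 0 0.069 0 0 0; 0 0 0.137 0 0 0; 0 0 0.206 0 0 0; 0 0 0.275 0 0 0
fingers=1 newtons=25: 0 0 0 0 0 0; 0 0 0 0 0 0; 0 0 0 0 0 0; 0 0 0 0 0 0; 0 0 0 0 0 0
end [ 533.15 -363.3    29.98   95.  ]
```

Request:
carry_out:
  motion: "-0.028 -0.013 -0.075 0 0 0.0083; -0.057 -0.027 -0.15 0 0 0.0167; -0.085 -0.04 -0.225 0 0 0.025; -0.113 -0.053 -0.3 0 0 0.0333"
  fingers: 0

```text
t: 0.9
tcp_pos: [230.2, 559.7, 301.2]
tcp_rot: [-180.0, 0.0, 149.9]
force: [0.5, -0.1, 0.0]
opening: 1.002
gripper_force: 0.0
```

Request:
carry_out:
  motion: "-0.073 -0.07 0 0 0 0.009; -0.145 -0.14 0 0 0 0.018; -0.218 -0.21 0 0 0 0.027; -0.291 -0.28 0 0 0 0.036; -0.364 -0.351 0 0 0 0.0449"

```text
t: 1.4
tcp_pos: [285.9, 364.2, 300.1]
tcp_rot: [180.0, 0.0, 133.7]
force: [0.5, 0.1, -0.0]
opening: 0.998
gripper_force: 0.0
```

Request:
carry_out:
  motion: "-0.089 -0.047 0 0 0 0.009; -0.178 -0.094 0 0 0 0.018; -0.268 -0.141 0 0 0 0.027; -0.357 -0.188 0 0 0 0.036; -0.446 -0.235 0 0 0 0.045"

```text
t: 1.9
tcp_pos: [341.5, 170.4, 300.2]
tcp_rot: [179.9, 0.0, 117.5]
force: [0.7, 0.8, -0.1]
opening: 0.998
gripper_force: 0.0
```

Request:
carry_out:
  motion: "-0.099 -0.02 0 0 0 0.009; -0.198 -0.041 0 0 0 0.018; -0.297 -0.061 0 0 0 0.027; -0.396 -0.081 0 0 0 0.0359; -0.495 -0.102 0 0 0 0.0449"

```text
t: 2.4
tcp_pos: [397.2, -24.2, 300.3]
tcp_rot: [179.9, 0.0, 101.3]
force: [0.3, 0.4, -0.8]
opening: 1.001
gripper_force: 0.0
```

Request:
carry_out:
  motion: "-0.101 0.009 0 0 0 0.009; -0.202 0.017 0 0 0 0.018"

```text
t: 2.6
tcp_pos: [419.9, -102.1, 300.3]
tcp_rot: [180.0, 0.0, 94.8]
force: [1.3, 1.1, -0.2]
opening: 0.997
gripper_force: 0.0
```

Request:
carry_out:
  motion: "-0.076 0.025 0.044 0 0 0; -0.151 0.05 0.089 0 0 0; -0.227 0.075 0.133 0 0 0; -0.302 0.099 0.178 0 0 0; -0.378 0.124 0.222 0 0 0"

```text
t: 3.1
tcp_pos: [482.5, -248.0, 210.5]
tcp_rot: [180.0, 0.0, 95.0]
force: [-0.0, -0.1, 0.4]
opening: 1.002
gripper_force: 0.0
```

Request:
carry_out:
  motion: "-0.076 0.025 0.045 0 0 0; -0.151 0.05 0.089 0 0 0; -0.227 0.075 0.134 0 0 0; -0.302 0.1 0.178 0 0 0"

```text
t: 3.5
tcp_pos: [532.9, -364.8, 139.2]
tcp_rot: [180.0, 0.0, 95.0]
force: [1.4, -0.0, 0.2]
opening: 1.0
gripper_force: 0.0
```

Request:
carry_out:
  motion: "0 0 0.069 0 0 0; 0 0 0.137 0 0 0; 0 0 0.206 0 0 0; 0 0 0.275 0 0 0"

```text
t: 3.9
tcp_pos: [532.5, -363.6, 28.9]
tcp_rot: [180.0, 0.0, 95.0]
force: [-0.3, 0.2, -0.1]
opening: 1.0
gripper_force: 0.0
```

Request:
carry_out:
  motion: "0 0 0 0 0 0; 0 0 0 0 0 0; 0 0 0 0 0 0; 0 0 0 0 0 0; 0 0 0 0 0 0"
  fingers: 1
  newtons: 25

```text
t: 4.4
tcp_pos: [533.2, -364.0, 31.3]
tcp_rot: [179.9, 0.1, 95.0]
force: [0.2, 0.3, -0.4]
opening: 0.584
gripper_force: 0.0
```

Run:
```python
from p import *
plan((533,-363.3,130,95,25),(480,112.3,130,91.4,30),(480,112.3,60,91.4,25),(480,112.3,44,91.4,8),(480,112.3,40,91.4,2))
```

```text
meas-cmd [ 0.1 -0.7  1.3] yaw -0.03
0 0 -0.05 0 0 0; 0 0 -0.1 0 0 0; 0 0 -0.15 0 0 0; 0 0 -0.2 0 0 0; 0 0 -0.25 0 0 0
0.075 -0.002 0 0 0 0.0006; 0.15 -0.004 0 0 0 0.0013; 0.224 -0.005 0 0 0 0.0019; 0.299 -0.007 0 0 0 0.0025; 0.374 -0.009 0 0 0 0.0031
0.074 -0.003 0 0 0 0.0007; 0.149 -0.006 0 0 0 0.0013; 0.224 -0.01 0 0 0 0.0019; 0.299 -0.013 0 0 0 0.0025; 0.373 -0.016 0 0 0 0.0032
0.075 -0.005 0 0 0 0.0006; 0.15 -0.01 0 0 0 0.0012; 0.224 -0.014 0 0 0 0.0018; 0.299 -0.019 0 0 0 0.0025; 0.373 -0.024 0 0 0 0.0031
0.075 -0.006 0 0 0 0.0006
0 0 0.058 0 0 0; 0 0 0.117 0 0 0; 0 0 0.175 0 0 0
0 0 0.02 0 0 0; 0 0 0.04 0 0 0
0 0 0.005 0 0 0; 0 0 0.01 0 0 0
end [480.06 112.33  39.98  91.4 ]
```

Request:
carry_out:
  motion: "0 0 0 0 0 0; 0 0 0 0 0 0; 0 0 0 0 0 0; 0 0 0 0 0 0; 0 0 0 0 0 0"

```text
t: 4.9
tcp_pos: [532.5, -363.5, 29.9]
tcp_rot: [-180.0, -0.0, 95.0]
force: [0.6, 0.1, 0.4]
opening: 0.156
gripper_force: 0.0
```

Request:
carry_out:
  motion: "0 0 0 0 0 0; 0 0 0 0 0 0; 0 0 0 0 0 0; 0 0 0 0 0 0"

```text
t: 5.3
tcp_pos: [532.5, -363.5, 29.9]
tcp_rot: [-180.0, -0.0, 95.0]
force: [0.6, -0.4, -0.4]
opening: 0.103
gripper_force: 25.0
```

Request:
carry_out:
  motion: "0 0 -0.05 0 0 0; 0 0 -0.1 0 0 0; 0 0 -0.15 0 0 0; 0 0 -0.2 0 0 0; 0 0 -0.25 0 0 0"

```text
t: 5.8
tcp_pos: [532.2, -363.3, 130.5]
tcp_rot: [-180.0, -0.0, 95.0]
force: [0.5, 0.4, -2.0]
opening: 0.106
gripper_force: 25.0
```

Run:
```python
from p import *
print(arm.get_state()["tcp_pos"])
chk(dict(pink=(533.2,-363.3,100,5)))
```

```text
[ 532.17296649 -363.28799814  130.48696657]
side pink [ 0.1 -3.4] area 138 of 219
top pink [ 0.5 10.9] area 238 of 432
```

Request:
carry_out:
  motion: "0.075 -0.002 0 0 0 0.0006; 0.15 -0.004 0 0 0 0.0013; 0.224 -0.005 0 0 0 0.0019; 0.299 -0.007 0 0 0 0.0025; 0.374 -0.009 0 0 0 0.0031"

```text
t: 6.4
tcp_pos: [515.0, -213.4, 128.6]
tcp_rot: [-179.9, -0.0, 93.8]
force: [0.2, 0.4, -1.2]
opening: 0.103
gripper_force: 25.0
```

Request:
carry_out:
  motion: "0.074 -0.003 0 0 0 0.0007; 0.149 -0.006 0 0 0 0.0013; 0.224 -0.01 0 0 0 0.0019; 0.299 -0.013 0 0 0 0.0025; 0.373 -0.016 0 0 0 0.0032"

```text
t: 6.9
tcp_pos: [498.5, -65.1, 128.8]
tcp_rot: [-179.9, -0.0, 92.7]
force: [0.2, 0.4, -1.2]
opening: 0.105
gripper_force: 25.0
```

Request:
carry_out:
  motion: "0.075 -0.005 0 0 0 0.0006; 0.15 -0.01 0 0 0 0.0012; 0.224 -0.014 0 0 0 0.0018; 0.299 -0.019 0 0 0 0.0025; 0.373 -0.024 0 0 0 0.0031"

```text
t: 7.4
tcp_pos: [482.0, 83.3, 128.9]
tcp_rot: [-179.9, 0.0, 91.6]
force: [0.9, 0.0, -1.7]
opening: 0.107
gripper_force: 25.0
```

Request:
carry_out:
  motion: "0.075 -0.006 0 0 0 0.0006"

```text
t: 7.5
tcp_pos: [478.7, 113.1, 128.9]
tcp_rot: [-179.9, 0.0, 91.4]
force: [0.0, -0.1, -1.8]
opening: 0.103
gripper_force: 25.0
```

Request:
carry_out:
  motion: "0 0 0.058 0 0 0; 0 0 0.117 0 0 0; 0 0 0.175 0 0 0; 0 0 0.175 0 0 0"

```text
t: 7.9
tcp_pos: [476.6, 111.5, 56.7]
tcp_rot: [-179.6, 0.1, 91.4]
force: [-1.0, -0.0, -1.6]
opening: 0.101
gripper_force: 25.0
```

Run:
```python
from p import *
print(arm.get_state()["tcp_pos"])
s=arm.snapshot("side"); c=s["image"][210:340,320:440]; cv2.imwrite("pics/g.png",cv2.resize(c,None,fx=4.5,fy=4.5,interpolation=2))
```

```text
[476.61381423 111.54985196  56.70281355]
```

View pics/g.png

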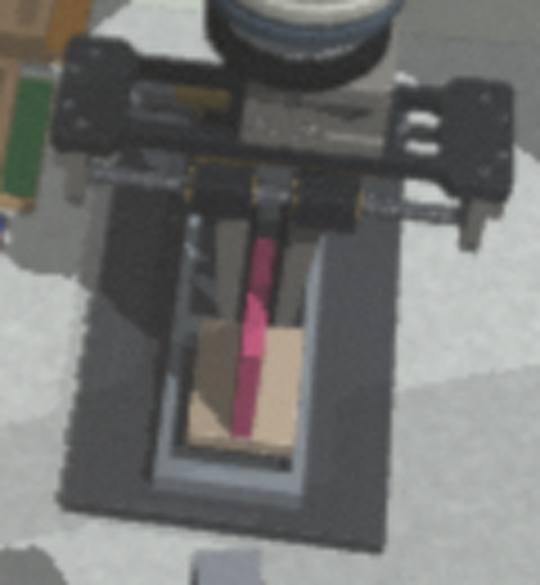

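Request:
carry_out:
  motion: "0 0 0 0 0 0; 0 0 0 0 0 0; 0 0 0 0 0 0"

```text
t: 8.25
tcp_pos: [480.5, 112.2, 60.9]
tcp_rot: [179.9, -0.0, 91.4]
force: [-0.0, -0.3, -2.6]
opening: 0.109
gripper_force: 25.0
```

Run:
```python
from p import *
x=arm.get_state(); print(x["tcp_pos"],x["tcp_rot"],x["joint_vel"])
s=arm.snapshot("side")
# foot corners seen in the crop g: (-y/+y ends), foot top level = tcp-30+10
G=lambda P:(np.float64(P)+.5)/4.5-.5+[320,210]
print(atz(s,G([(187,440),(296,450),(303,328),(203,320)]),37)) 
print("wall outer corners z=22",atz(s,G([(155,488),(302,492)]),22))
```

```text
[480.48025561 112.23623607  60.93097447] [ 1.79903981e+02 -2.00215242e-02  9.13563414e+01] [ 0.0317717   0.04861513  0.10069312 -0.03885075 -0.15973222 -0.00631415]
[[500.91561595 150.55483334  37.        ]
 [450.74973846 146.75987364  37.        ]
 [454.12379     74.09162663  37.        ]
 [502.07697262  78.26743963  37.        ]]
wall outer corners z=22 [[512.34435528 169.4166117   22.        ]
 [445.20094241 158.90942844  22.        ]]
```

Request:
carry_out:
  motion: "0 0 0.02 0 0 0; 0 0 0.04 0 0 0; 0 0 0.04 0 0 0; 0 0 0.04 0 0 0"

```text
t: 8.7
tcp_pos: [479.3, 112.0, 43.5]
tcp_rot: [-179.9, 0.0, 91.4]
force: [1.1, -0.0, -0.7]
opening: 0.103
gripper_force: 25.0
```

Request:
carry_out:
  motion: "0 0 0.005 0 0 0; 0 0 0.01 0 0 0; 0 0 0.01 0 0 0; 0 0 0.01 0 0 0"

```text
t: 9.1
tcp_pos: [479.8, 112.1, 40.0]
tcp_rot: [180.0, 0.0, 91.4]
force: [-0.0, -0.3, -2.1]
opening: 0.108
gripper_force: 25.0
```

Request:
carry_out:
  motion: "0 0 0 0 0 0; 0 0 0 0 0 0; 0 0 0 0 0 0; 0 0 0 0 0 0; 0 0 0 0 0 0"
  fingers: 0

```text
t: 9.6
tcp_pos: [479.8, 112.1, 40.1]
tcp_rot: [180.0, -0.0, 91.4]
force: [-0.4, -0.7, 0.2]
opening: 0.518
gripper_force: 0.0
```

Request:
carry_out:
  motion: "0 0 0 0 0 0; 0 0 0 0 0 0; 0 0 0 0 0 0"

```text
t: 9.9
tcp_pos: [479.8, 112.2, 40.0]
tcp_rot: [180.0, -0.0, 91.4]
force: [-0.7, 0.1, -0.1]
opening: 0.779
gripper_force: 0.0
```

Run:
```python
from p import *
plan((480,112,150,91.4,35),(418,-252.8,150,87.4,40))
```

```text
meas-cmd [-0.3 -0.2  0. ] yaw -0.04
0 0 -0.069 0 0 0; 0 0 -0.138 0 0 0; -0.001 0 -0.206 0 0 0; -0.001 0 -0.275 0 0 0
-0.091 -0.018 0 0 0 0.0011; -0.182 -0.035 0 0 0 0.0022; -0.272 -0.053 0 0 0 0.0033; -0.363 -0.071 0 0 0 0.0044; -0.454 -0.089 0 0 0 0.0056
-0.091 -0.014 0 0 0 0.0011; -0.183 -0.029 0 0 0 0.0022; -0.274 -0.043 0 0 0 0.0033; -0.365 -0.058 0 0 0 0.0044; -0.457 -0.072 0 0 0 0.0055
end [ 418.18 -252.97  149.98   87.41]
```

Request:
carry_out:
  motion: "0 0 -0.069 0 0 0; 0 0 -0.138 0 0 0; -0.001 0 -0.206 0 0 0; -0.001 0 -0.275 0 0 0"

```text
t: 10.3
tcp_pos: [479.5, 111.7, 151.0]
tcp_rot: [-180.0, 0.0, 91.4]
force: [0.5, 0.9, -0.8]
opening: 1.003
gripper_force: 0.0
```

Request:
carry_out:
  motion: "-0.091 -0.018 0 0 0 0.0011; -0.182 -0.035 0 0 0 0.0022; -0.272 -0.053 0 0 0 0.0033; -0.363 -0.071 0 0 0 0.0044; -0.454 -0.089 0 0 0 0.0056"

```text
t: 10.8
tcp_pos: [448.1, -72.0, 150.1]
tcp_rot: [180.0, 0.0, 89.4]
force: [0.6, -0.1, 0.2]
opening: 1.003
gripper_force: 0.0
```

Run:
```python
from p import *
chk(dict(pink=(480,112.5,10,1.4),green=(418,-252.5,0,-2.6),blue=(413.2,-361.5,0,-21.8)))
plan((418,-253,34,87.4,30),('F',1,25,5),(418,-253,140,87.4,25),(482,24.3,140,91.4,28),(482,24.3,64,91.4,25),(482,24.3,48,91.4,8),(482,24.3,44,91.4,2))
```

```text
side pink [ 0.5 -2.9] area 249 of 289
side green [ 0.4 -3.1] area 125 of 217
side blue [ 8.5 35.3] area 95 of 386
top pink [ 0.2 -1.9] area 253 of 285
top green unseen
top blue [-0.5 -0.2] area 430 of 488
meas-cmd [2.950e+01 1.792e+02 1.000e-01] yaw 1.75
0 0 0.072 0 0 0; 0 0 0.145 0 0 0; 0 0 0.217 0 0 0; 0 0 0.29 0 0 0
fingers=1 newtons=25: 0 0 0 0 0 0; 0 0 0 0 0 0; 0 0 0 0 0 0; 0 0 0 0 0 0; 0 0 0 0 0 0
0 0 -0.053 0 0 0; 0 0 -0.106 0 0 0; 0 0 -0.159 0 0 0; 0 0 -0.212 0 0 0; 0 0 -0.265 0 0 0
0.064 0.012 0 0 0 -0.001; 0.127 0.023 0 0 0 -0.002; 0.191 0.035 0 0 0 -0.003; 0.254 0.047 0 0 0 -0.004; 0.318 0.058 0 0 0 -0.005
0.063 0.014 0 0 0 -0.001; 0.126 0.027 0 0 0 -0.0021; 0.19 0.041 0 0 0 -0.0031; 0.253 0.055 0 0 0 -0.0041; 0.316 0.068 0 0 0 -0.0051
0.063 0.016 0 0 0 -0.001
0 0 0.047 0 0 0; 0 0 0.095 0 0 0; 0 0 0.142 0 0 0; 0 0 0.19 0 0 0
0 0 0.02 0 0 0; 0 0 0.04 0 0 0
0 0 0.005 0 0 0; 0 0 0.01 0 0 0
end [481.99  24.38  43.98  91.4 ]
```

Request:
carry_out:
  motion: "-0.091 -0.014 0 0 0 0.0011; -0.183 -0.029 0 0 0 0.0022; -0.274 -0.043 0 0 0 0.0033; -0.365 -0.058 0 0 0 0.0044; -0.457 -0.072 0 0 0 0.0055"

```text
t: 11.4
tcp_pos: [417.6, -253.9, 150.0]
tcp_rot: [180.0, -0.0, 87.4]
force: [1.2, 0.6, 0.8]
opening: 1.0
gripper_force: 0.0
```

Request:
carry_out:
  motion: "0 0 0.072 0 0 0; 0 0 0.145 0 0 0; 0 0 0.217 0 0 0; 0 0 0.29 0 0 0"

```text
t: 11.8
tcp_pos: [418.1, -252.7, 33.0]
tcp_rot: [180.0, 0.0, 87.4]
force: [-0.7, -0.3, 0.4]
opening: 1.004
gripper_force: 0.0
```

Request:
carry_out:
  motion: "0 0 0 0 0 0; 0 0 0 0 0 0; 0 0 0 0 0 0; 0 0 0 0 0 0; 0 0 0 0 0 0"
  fingers: 1
  newtons: 25

```text
t: 12.3
tcp_pos: [418.4, -253.5, 35.1]
tcp_rot: [179.9, 0.1, 87.4]
force: [0.2, 0.2, 0.2]
opening: 0.587
gripper_force: 0.0
```

Request:
carry_out:
  motion: "0 0 0 0 0 0; 0 0 0 0 0 0; 0 0 0 0 0 0; 0 0 0 0 0 0; 0 0 0 0 0 0"

```text
t: 12.8
tcp_pos: [417.6, -253.1, 34.0]
tcp_rot: [-180.0, -0.0, 87.4]
force: [0.3, -0.3, -0.1]
opening: 0.153
gripper_force: 0.0
```

Request:
carry_out:
  motion: "0 0 0 0 0 0; 0 0 0 0 0 0; 0 0 0 0 0 0; 0 0 0 0 0 0"

```text
t: 13.2
tcp_pos: [417.6, -253.1, 33.9]
tcp_rot: [-180.0, -0.0, 87.4]
force: [-0.2, -0.4, -0.3]
opening: 0.106
gripper_force: 25.0
```

Request:
carry_out:
  motion: "0 0 -0.053 0 0 0; 0 0 -0.106 0 0 0; 0 0 -0.159 0 0 0; 0 0 -0.212 0 0 0; 0 0 -0.265 0 0 0"

```text
t: 13.7
tcp_pos: [417.3, -252.9, 140.6]
tcp_rot: [-180.0, -0.0, 87.4]
force: [-0.5, -0.1, -2.0]
opening: 0.107
gripper_force: 25.0
```

Request:
carry_out:
  motion: "0.064 0.012 0 0 0 -0.001; 0.127 0.023 0 0 0 -0.002; 0.191 0.035 0 0 0 -0.003; 0.254 0.047 0 0 0 -0.004; 0.318 0.058 0 0 0 -0.005"

```text
t: 14.2
tcp_pos: [446.5, -126.0, 139.8]
tcp_rot: [-180.0, -0.0, 89.2]
force: [-0.1, -0.2, -2.7]
opening: 0.105
gripper_force: 25.0
```

Request:
carry_out:
  motion: "0.063 0.014 0 0 0 -0.001; 0.126 0.027 0 0 0 -0.0021; 0.19 0.041 0 0 0 -0.0031; 0.253 0.055 0 0 0 -0.0041; 0.316 0.068 0 0 0 -0.0051"

```text
t: 14.7
tcp_pos: [475.5, -0.0, 139.8]
tcp_rot: [-180.0, -0.0, 91.0]
force: [0.2, -0.7, -1.8]
opening: 0.104
gripper_force: 25.0
```

Request:
carry_out:
  motion: "0.063 0.016 0 0 0 -0.001; 0.063 0.016 0 0 0 -0.001; 0.063 0.016 0 0 0 -0.001"

```text
t: 15.0
tcp_pos: [481.2, 24.3, 139.7]
tcp_rot: [-180.0, 0.0, 91.5]
force: [-0.1, 0.1, -2.2]
opening: 0.102
gripper_force: 25.0
```

Request:
carry_out:
  motion: "0 0 0.047 0 0 0; 0 0 0.095 0 0 0; 0 0 0.142 0 0 0; 0 0 0.19 0 0 0; 0 0 0.19 0 0 0"

```text
t: 15.5
tcp_pos: [479.3, 23.1, 62.0]
tcp_rot: [-179.7, 0.0, 91.3]
force: [-0.1, -0.3, -1.5]
opening: 0.101
gripper_force: 25.0
```

Request:
carry_out:
  motion: "0 0 0.02 0 0 0; 0 0 0.04 0 0 0; 0 0 0.04 0 0 0; 0 0 0.04 0 0 0"

```text
t: 15.9
tcp_pos: [481.7, 24.1, 48.2]
tcp_rot: [180.0, 0.0, 91.4]
force: [0.4, -0.0, -1.6]
opening: 0.108
gripper_force: 25.0
```

Request:
carry_out:
  motion: "0 0 0.005 0 0 0; 0 0 0.01 0 0 0; 0 0 0.01 0 0 0; 0 0 0.01 0 0 0"

```text
t: 16.3
tcp_pos: [481.7, 24.2, 44.0]
tcp_rot: [180.0, -0.0, 91.4]
force: [0.3, 1.1, -1.5]
opening: 0.108
gripper_force: 25.0
```

Run:
```python
from p import *
plan((482,24.3,150,91.4,35),(413.2,-361.6,150,68.2,40),(413.2,-361.6,38,68.2,30),('F',1,25,5),(413,-361.6,155,68.2,25),(484.2,-63.7,155,91.4,28),(484.2,-63.7,68,91.4,25),(484.2,-63.7,52,91.4,8),(484.2,-63.7,48,91.4,2))
```

```text
meas-cmd [-0.3 -0.1  0. ] yaw -0.03
0 0 -0.066 0 0 0; 0 0 -0.133 0 0 0; 0 0 -0.199 0 0 0; 0 0 -0.265 0 0 0
-0.096 -0.02 0 0 0 0.0064; -0.192 -0.039 0 0 0 0.0129; -0.288 -0.059 0 0 0 0.0193; -0.384 -0.078 0 0 0 0.0258; -0.48 -0.098 0 0 0 0.0322
-0.098 0 0 0 0 0.0065; -0.196 0.001 0 0 0 0.0129; -0.294 0.001 0 0 0 0.0194; -0.392 0.001 0 0 0 0.0258; -0.49 0.001 0 0 0 0.0323
0 0 0.07 0 0 0; 0 0 0.14 0 0 0; 0 0 0.21 0 0 0; 0 0 0.28 0 0 0
fingers=1 newtons=25: 0 0 0 0 0 0; 0 0 0 0 0 0; 0 0 0 0 0 0; 0 0 0 0 0 0; 0 0 0 0 0 0
0 0 -0.059 0 0 0; 0 0 -0.117 0 0 0; 0 0 -0.176 0 0 0; 0 0 -0.234 0 0 0; 0 0 -0.293 0 0 0
0.069 -0.01 0 0 0 -0.0059; 0.138 -0.02 0 0 0 -0.0117; 0.206 -0.031 0 0 0 -0.0176; 0.275 -0.041 0 0 0 -0.0235; 0.344 -0.051 0 0 0 -0.0293
0.07 0.003 0 0 0 -0.0059; 0.139 0.005 0 0 0 -0.0117; 0.209 0.008 0 0 0 -0.0176; 0.278 0.011 0 0 0 -0.0235; 0.348 0.013 0 0 0 -0.0293
0.068 0.015 0 0 0 -0.0059
0 0 0.054 0 0 0; 0 0 0.109 0 0 0; 0 0 0.163 0 0 0; 0 0 0.218 0 0 0
0 0 0.02 0 0 0; 0 0 0.04 0 0 0
0 0 0.005 0 0 0; 0 0 0.01 0 0 0
end [484.07 -63.55  47.98  91.4 ]
```

Release green, move to blue, and re-check mid-way.

Request:
carry_out:
  motion: "0 0 0 0 0 0; 0 0 0 0 0 0; 0 0 0 0 0 0; 0 0 0 0 0 0; 0 0 0 0 0 0"
  fingers: 0

```text
t: 16.8
tcp_pos: [481.7, 24.2, 44.0]
tcp_rot: [180.0, -0.0, 91.4]
force: [-0.6, -0.3, 0.2]
opening: 0.519
gripper_force: 0.0
```

Request:
carry_out:
  motion: "0 0 0 0 0 0; 0 0 0 0 0 0; 0 0 0 0 0 0"

```text
t: 17.1
tcp_pos: [481.6, 24.2, 44.0]
tcp_rot: [-180.0, -0.0, 91.4]
force: [0.1, -0.0, 0.4]
opening: 0.779
gripper_force: 0.0
```

Request:
carry_out:
  motion: "0 0 -0.066 0 0 0; 0 0 -0.133 0 0 0; 0 0 -0.199 0 0 0; 0 0 -0.265 0 0 0"

```text
t: 17.5
tcp_pos: [481.5, 24.2, 151.0]
tcp_rot: [-180.0, 0.0, 91.4]
force: [0.9, 0.3, -0.6]
opening: 0.998
gripper_force: 0.0
```

Run:
```python
from p import *
chk(dict(pink=(480,112.5,10,1.4),green=(482,24.3,10,1.4),blue=(413.2,-361.5,0,-21.8)))
```

```text
side pink [ 0.6 -0.7] area 234 of 289
side green [120.8 -36.1] area 178 of 272
side blue [ -6.3 -32.2] area 110 of 386
top pink [-0.2 24.3] area 74 of 285
top green [-8.1 35.2] area 4 of 320
top blue [-0.4 -0.1] area 430 of 488
```

Request:
carry_out:
  motion: "-0.096 -0.02 0 0 0 0.0064; -0.192 -0.039 0 0 0 0.0129; -0.288 -0.059 0 0 0 0.0193; -0.384 -0.078 0 0 0 0.0258; -0.48 -0.098 0 0 0 0.0322"

```text
t: 18.1
tcp_pos: [446.1, -170.0, 149.1]
tcp_rot: [-180.0, -0.0, 79.7]
force: [1.0, 0.5, -0.3]
opening: 0.996
gripper_force: 0.0
```

Request:
carry_out:
  motion: "-0.098 0 0 0 0 0.0065; -0.196 0.001 0 0 0 0.0129; -0.294 0.001 0 0 0 0.0194; -0.392 0.001 0 0 0 0.0258; -0.49 0.001 0 0 0 0.0323"

```text
t: 18.6
tcp_pos: [411.7, -362.9, 148.9]
tcp_rot: [-179.9, -0.0, 68.0]
force: [1.2, 0.3, -0.4]
opening: 1.0
gripper_force: 0.0
```

Run:
```python
from p import *
chk(dict(pink=(480,112.5,10,1.4),green=(482,24.3,10,1.4)))
```

```text
side pink [ 0.6 -0.7] area 234 of 289
side green [120.8 -36.5] area 180 of 272
top pink [ 0.2 -1.9] area 253 of 285
top green [-0.   0.3] area 258 of 320
```

Green is in its bay (side component is the green label). Now the blue tile.

Request:
carry_out:
  motion: "0 0 0.07 0 0 0; 0 0 0.14 0 0 0; 0 0 0.21 0 0 0; 0 0 0.28 0 0 0; 0 0 0.28 0 0 0"

```text
t: 19.2
tcp_pos: [410.1, -358.6, 34.2]
tcp_rot: [-179.6, -0.1, 68.2]
force: [-0.5, -0.3, -0.3]
opening: 1.002
gripper_force: 0.0
```

Request:
carry_out:
  motion: "0 0 0 0 0 0; 0 0 0 0 0 0; 0 0 0 0 0 0; 0 0 0 0 0 0; 0 0 0 0 0 0"
  fingers: 1
  newtons: 25

```text
t: 19.7
tcp_pos: [413.0, -362.0, 38.7]
tcp_rot: [179.9, 0.0, 68.1]
force: [-1.4, -0.3, 0.3]
opening: 0.587
gripper_force: 0.0
```

Request:
carry_out:
  motion: "0 0 0 0 0 0; 0 0 0 0 0 0; 0 0 0 0 0 0; 0 0 0 0 0 0; 0 0 0 0 0 0"

```text
t: 20.2
tcp_pos: [412.6, -361.6, 37.9]
tcp_rot: [-180.0, -0.0, 68.1]
force: [0.8, -0.8, -0.2]
opening: 0.152
gripper_force: 0.0
```

Request:
carry_out:
  motion: "0 0 0 0 0 0; 0 0 0 0 0 0; 0 0 0 0 0 0; 0 0 0 0 0 0"

```text
t: 20.6
tcp_pos: [412.5, -361.6, 37.9]
tcp_rot: [-180.0, -0.0, 68.1]
force: [-0.4, -0.6, -2.5]
opening: 0.105
gripper_force: 25.0
```

Request:
carry_out:
  motion: "0 0 -0.059 0 0 0; 0 0 -0.117 0 0 0; 0 0 -0.176 0 0 0; 0 0 -0.234 0 0 0; 0 0 -0.293 0 0 0"

```text
t: 21.1
tcp_pos: [412.3, -361.4, 156.0]
tcp_rot: [-180.0, -0.0, 68.1]
force: [-0.2, -0.2, -2.3]
opening: 0.107
gripper_force: 25.0
```

Request:
carry_out:
  motion: "0.069 -0.01 0 0 0 -0.0059; 0.138 -0.02 0 0 0 -0.0117; 0.206 -0.031 0 0 0 -0.0176; 0.275 -0.041 0 0 0 -0.0235; 0.344 -0.051 0 0 0 -0.0293"

```text
t: 21.6
tcp_pos: [444.8, -225.2, 155.1]
tcp_rot: [-180.0, -0.0, 78.8]
force: [1.0, -0.3, -1.4]
opening: 0.11
gripper_force: 25.0
```

Request:
carry_out:
  motion: "0.07 0.003 0 0 0 -0.0059; 0.139 0.005 0 0 0 -0.0117; 0.209 0.008 0 0 0 -0.0176; 0.278 0.011 0 0 0 -0.0235; 0.348 0.013 0 0 0 -0.0293"

```text
t: 22.1
tcp_pos: [477.3, -89.7, 155.1]
tcp_rot: [-180.0, -0.0, 89.3]
force: [0.5, -0.5, -1.6]
opening: 0.105
gripper_force: 25.0
```

Request:
carry_out:
  motion: "0.068 0.015 0 0 0 -0.0059; 0.068 0.015 0 0 0 -0.0059; 0.068 0.015 0 0 0 -0.0059"

```text
t: 22.4
tcp_pos: [483.5, -63.5, 155.1]
tcp_rot: [-180.0, 0.0, 91.4]
force: [-0.3, -0.2, -1.9]
opening: 0.105
gripper_force: 25.0
```

Request:
carry_out:
  motion: "0 0 0.054 0 0 0; 0 0 0.109 0 0 0; 0 0 0.163 0 0 0; 0 0 0.218 0 0 0; 0 0 0.218 0 0 0"

```text
t: 22.9
tcp_pos: [481.2, -64.5, 65.7]
tcp_rot: [-179.7, -0.0, 91.3]
force: [0.1, -0.1, -0.9]
opening: 0.108
gripper_force: 25.0
```

Request:
carry_out:
  motion: "0 0 0.02 0 0 0; 0 0 0.04 0 0 0; 0 0 0.04 0 0 0; 0 0 0.04 0 0 0"

```text
t: 23.3
tcp_pos: [483.9, -63.9, 52.3]
tcp_rot: [180.0, 0.0, 91.4]
force: [0.0, 0.4, -2.6]
opening: 0.107
gripper_force: 25.0
```

Request:
carry_out:
  motion: "0 0 0.005 0 0 0; 0 0 0.01 0 0 0; 0 0 0.01 0 0 0; 0 0 0.01 0 0 0"

```text
t: 23.7
tcp_pos: [483.7, -63.7, 48.0]
tcp_rot: [-180.0, 0.0, 91.4]
force: [-0.5, 0.1, -1.8]
opening: 0.105
gripper_force: 25.0
```

Request:
carry_out:
  motion: "0 0 0 0 0 0; 0 0 0 0 0 0; 0 0 0 0 0 0; 0 0 0 0 0 0; 0 0 0 0 0 0"
  fingers: 0

```text
t: 24.2
tcp_pos: [483.7, -63.8, 48.0]
tcp_rot: [180.0, 0.0, 91.4]
force: [0.4, 0.1, 0.2]
opening: 0.523
gripper_force: 0.0
```

Request:
carry_out:
  motion: "0 0 0 0 0 0; 0 0 0 0 0 0; 0 0 0 0 0 0"

```text
t: 24.5
tcp_pos: [483.7, -63.8, 48.0]
tcp_rot: [-180.0, 0.0, 91.4]
force: [-0.7, 0.3, 0.7]
opening: 0.779
gripper_force: 0.0
```

Run:
```python
from p import *
chk(dict(pink=(480,112.5,10,1.4),green=(482,24.3,10,1.4),blue=(484,-63.7,10,1.4)),["top"])
plan((484,-63.7,250,91.4,42))
for v,(x0,y0,x1,y1) in dict(top=(150,250,240,350),side=(310,325,420,435)).items():
    s=arm.snapshot(v); I=np.clip(255*(s["image"]/255.)**.6,0,255).astype(np.uint8)
    im=cv2.resize(I[y0:y1,x0:x1],None,fx=4,fy=4,interpolation=2); im=cv2.copyMakeBorder(im,0,440-im.shape[0],0,0,0)
    A=im if v=="top" else np.hstack([A,im])
cv2.imwrite("pics/i.png",A)
```

```text
top pink [ 0.2 -2. ] area 252 of 285
top green [-0.2  0.2] area 262 of 320
top blue [-104.   -42.6] area 20 of 332
meas-cmd [-0.4 -0.2  0. ] yaw -0.04
0 0 -0.101 0 0 0; 0 0 -0.202 0 0 0; 0 0 -0.303 0 0 0; 0 0 -0.404 0 0 0; 0 0 -0.505 0 0 0
end [484.07 -63.55 249.98  91.4 ]
```

View pics/i.png

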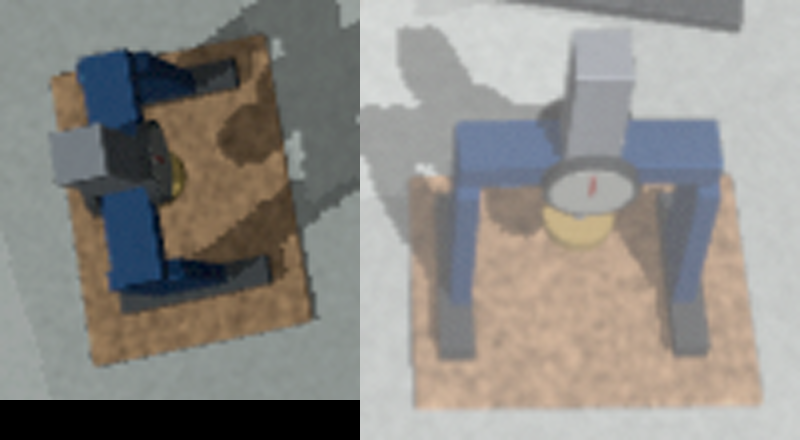

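```bash
cat > g.py <<'E'
from p import *
np.set_printoptions(precision=1,suppress=True)
s,t=arm.snapshot("side"),arm.snapshot("top")
T=lambda P:(np.float64(P)+.5)/4-.5+[150,250]
C=lambda P:(np.float64(P)+.5)/4-.5+[310,325]
r=lambda x,y,z:[[x,y,z],[x,-y,z],[-x,-y,z],[-x,y,z]]
rs=lambda x,y,z:[[x,-y,z],[-x,-y,z],[-x,y,z],[x,y,z]]
p1=T([(50,133),(100,124),(107,180),(58,188)]); p2=C([(215,31),(272,31),(270,80),(211,79)])
o1=(t,p1,r(12,12,196)); o2=(s,p2,rs(12,12,196))
o3=(t,T([(235,60),(239,82),(267,257),(271,279)]),[[62,-40,12],[46,-40,12],[-46,-40,12],[-62,-40,12]])
o4=(s,C([(78,358),(113,358),(316,356),(347,354)]),[[62,40,0],[46,40,0],[-46,40,0],[-62,40,0]])
print("post centre triangulated",tri(t,p1.mean(0),s,p2.mean(0)))
for o in([o1,o2,o3,o4],[o1,o3],[o2,o4]): print(*fitpts(o,[470,330,4,10]))
print("mat",*fitpts([(t,T([(52,78),(268,33),(316,317),(95,366)]),r(80,60,4))],[470,330,0,10]), *fitpts([(t,T([(52,78),(268,33),(316,317),(95,366)]),r(80,60,4)),(s,C([(52,175),(375,180),(402,405),(54,408)]),rs(80,60,4))],[470,330,0,10]))
E
python3 g.py
```

```text
post centre triangulated [[475.1 329.2 198.3   0.9]]
[475.1 328.7   3.2  10.8] [0.3 0.6 1.6 1.  0.5 0.5 1.8 1.7 0.9 0.8 0.9 1.  0.6 0.5 0.7 1.2]
[473.7 328.3   4.9  11.2] [0.4 0.4 1.  0.3 0.5 1.2 0.5 1.5]
[475.9 324.4  -4.   11.1] [0.8 0.6 1.2 1.2 0.5 0.4 1.3 0.6]
mat [469.4 332.1 -11.7  11.5] [0.3 0.5 0.6 0.4] [468.9 330.   -3.7  10.9] [0.9 0.2 1.1 0.1 0.3 1.2 0.6 0.3]
```

Request:
carry_out:
  motion: "0 0 -0.101 0 0 0; 0 0 -0.202 0 0 0; 0 0 -0.303 0 0 0; 0 0 -0.404 0 0 0; 0 0 -0.505 0 0 0"

```text
t: 25.25
tcp_pos: [483.3, -63.7, 251.8]
tcp_rot: [180.0, 0.0, 91.4]
force: [1.1, -0.3, -0.7]
opening: 0.998
gripper_force: 0.0
```

Run:
```python
from p import *
chk(dict(pink=(480,112.5,10,1.4),green=(482,24.3,10,1.4),blue=(484,-63.7,10,1.4)),["top"])
plan((474.8,329,260,100.9,42),(474.8,329,150,100.9,30),('F',1,40,5),(474.8,329,156,100.9,3),(474.8,329,290,100.9,25),(479.9,112.2,290,91.4,25),(479.9,112.2,170,91.4,25),(479.9,112.2,158,91.4,5),(479.9,112.2,156,91.4,1))
```

```text
top pink [ 0.2 -2. ] area 252 of 285
top green [-0.1  0.4] area 257 of 320
top blue [-0.9 32.6] area 31 of 332
meas-cmd [ 2.6 -0.6  8.3] yaw -0.04
0.098 0 -0.003 0 0 -0.0026; 0.196 0 -0.005 0 0 -0.0053; 0.294 0 -0.008 0 0 -0.0079; 0.393 0 -0.01 0 0 -0.0106; 0.491 0 -0.013 0 0 -0.0132
0.098 0.009 -0.002 0 0 -0.0026; 0.195 0.017 -0.005 0 0 -0.0053; 0.293 0.025 -0.007 0 0 -0.0079; 0.391 0.033 -0.01 0 0 -0.0105; 0.489 0.042 -0.012 0 0 -0.0132
0 0 0.069 0 0 0; 0 0 0.137 0 0 0; 0 0 0.206 0 0 0; 0 0 0.275 0 0 0
fingers=1 newtons=40: 0 0 0 0 0 0; 0 0 0 0 0 0; 0 0 0 0 0 0; 0 0 0 0 0 0; 0 0 0 0 0 0
0 0 -0.005 0 0 0; 0 0 -0.01 0 0 0; 0 0 -0.015 0 0 0
0 0 -0.056 0 0 0; 0 0 -0.112 0 0 0; 0 0 -0.168 0 0 0; 0 0 -0.223 0 0 0; 0 0 -0.279 0 0 0
0 0 -0.056 0 0 0
-0.059 -0.01 0 0 0 0.0029; -0.119 -0.02 0 0 0 0.0059; -0.178 -0.03 0 0 0 0.0088; -0.238 -0.04 0 0 0 0.0117; -0.297 -0.05 0 0 0 0.0147
-0.06 -0.005 0 0 0 0.0029; -0.12 -0.009 0 0 0 0.0058; -0.18 -0.014 0 0 0 0.0088; -0.24 -0.018 0 0 0 0.0117
0 0 0.06 0 0 0; 0 0 0.12 0 0 0; 0 0 0.18 0 0 0; 0 0 0.24 0 0 0; 0 0 0.3 0 0 0
0 0 0.01 0 0 0; 0 0 0.02 0 0 0; 0 0 0.03 0 0 0
0 0 0.002 0 0 0; 0 0 0.005 0 0 0
end [480.06 112.38 155.98  91.4 ]
```

Request:
carry_out:
  motion: "0.098 0 -0.003 0 0 -0.0026; 0.196 0 -0.005 0 0 -0.0053; 0.294 0 -0.008 0 0 -0.0079; 0.393 0 -0.01 0 0 -0.0106; 0.491 0 -0.013 0 0 -0.0132"

```text
t: 25.8
tcp_pos: [478.6, 134.1, 255.1]
tcp_rot: [180.0, 0.0, 96.2]
force: [0.3, -0.8, -0.3]
opening: 1.0
gripper_force: 0.0
```

Request:
carry_out:
  motion: "0.098 0.009 -0.002 0 0 -0.0026; 0.195 0.017 -0.005 0 0 -0.0053; 0.293 0.025 -0.007 0 0 -0.0079; 0.391 0.033 -0.01 0 0 -0.0105; 0.489 0.042 -0.012 0 0 -0.0132"

```text
t: 26.3
tcp_pos: [474.4, 330.5, 259.7]
tcp_rot: [-180.0, 0.0, 100.9]
force: [0.2, 0.0, 0.3]
opening: 0.997
gripper_force: 0.0
```

Request:
carry_out:
  motion: "0 0 0.069 0 0 0; 0 0 0.137 0 0 0; 0 0 0.206 0 0 0; 0 0 0.275 0 0 0; 0 0 0.275 0 0 0"

```text
t: 26.8
tcp_pos: [472.4, 327.3, 146.2]
tcp_rot: [-179.6, 0.2, 100.9]
force: [-0.5, 0.4, -0.5]
opening: 0.999
gripper_force: 0.0
```

Run:
```python
from p import *
chk(dict(pink=(480,112.5,10,1.4),green=(482,24.3,10,1.4),blue=(484,-63.7,10,1.4)),["top"])
```

```text
top pink [ 0.2 -2. ] area 252 of 285
top green [-0.1  0.2] area 259 of 320
top blue [ 1.  -1.4] area 286 of 332
```

Request:
carry_out:
  motion: "0 0 0 0 0 0; 0 0 0 0 0 0; 0 0 0 0 0 0; 0 0 0 0 0 0; 0 0 0 0 0 0"
  fingers: 1
  newtons: 40

```text
t: 27.35
tcp_pos: [475.0, 329.0, 150.5]
tcp_rot: [180.0, -0.0, 100.9]
force: [0.7, -0.6, -0.1]
opening: 0.584
gripper_force: 0.0
```

Request:
carry_out:
  motion: "0 0 0 0 0 0; 0 0 0 0 0 0; 0 0 0 0 0 0; 0 0 0 0 0 0; 0 0 0 0 0 0"

```text
t: 27.85
tcp_pos: [474.8, 328.9, 149.9]
tcp_rot: [-180.0, 0.0, 100.9]
force: [0.5, -1.2, 0.2]
opening: 0.26
gripper_force: 40.0
```

Request:
carry_out:
  motion: "0 0 -0.005 0 0 0; 0 0 -0.01 0 0 0; 0 0 -0.015 0 0 0; 0 0 -0.015 0 0 0"

```text
t: 28.25
tcp_pos: [474.8, 328.8, 156.0]
tcp_rot: [-180.0, 0.0, 100.9]
force: [0.6, 0.5, -6.2]
opening: 0.255
gripper_force: 40.0
```

Request:
carry_out:
  motion: "0 0 -0.056 0 0 0; 0 0 -0.112 0 0 0; 0 0 -0.168 0 0 0; 0 0 -0.223 0 0 0; 0 0 -0.279 0 0 0"

```text
t: 28.75
tcp_pos: [474.5, 328.7, 268.2]
tcp_rot: [-180.0, 0.0, 100.9]
force: [1.0, -0.2, -6.4]
opening: 0.255
gripper_force: 40.0
```

Request:
carry_out:
  motion: "0 0 -0.056 0 0 0"

```text
t: 28.85
tcp_pos: [474.5, 328.7, 290.7]
tcp_rot: [-180.0, 0.0, 100.9]
force: [0.4, 0.4, -6.4]
opening: 0.252
gripper_force: 40.0
```

Request:
carry_out:
  motion: "-0.059 -0.01 0 0 0 0.0029; -0.119 -0.02 0 0 0 0.0059; -0.178 -0.03 0 0 0 0.0088; -0.238 -0.04 0 0 0 0.0117; -0.297 -0.05 0 0 0 0.0147"

```text
t: 29.35
tcp_pos: [477.3, 207.4, 289.8]
tcp_rot: [-180.0, 0.0, 95.5]
force: [-0.2, -0.9, -6.4]
opening: 0.256
gripper_force: 40.0
```

Request:
carry_out:
  motion: "-0.06 -0.005 0 0 0 0.0029; -0.12 -0.009 0 0 0 0.0058; -0.18 -0.014 0 0 0 0.0088; -0.24 -0.018 0 0 0 0.0117; -0.24 -0.018 0 0 0 0.0117"

```text
t: 29.85
tcp_pos: [479.4, 109.4, 289.9]
tcp_rot: [-180.0, 0.1, 91.2]
force: [-0.1, -1.4, -6.1]
opening: 0.258
gripper_force: 40.0
```

Request:
carry_out:
  motion: "0 0 0.06 0 0 0; 0 0 0.12 0 0 0; 0 0 0.17 0 0 0; 0 0 0.21 0 0 0; 0 0 0.24 0 0 0"

```text
t: 30.35
tcp_pos: [479.2, 112.5, 192.8]
tcp_rot: [-179.9, -0.0, 91.4]
force: [0.6, -0.0, -7.0]
opening: 0.255
gripper_force: 40.0
```

Run:
```python
from p import *
print(arm.get_state()["tcp_pos"])
s=arm.snapshot("side"); I=np.clip(255*(s["image"]/255.)**.8,0,255).astype(np.uint8)
cv2.imwrite("pics/j.png",cv2.resize(I[190:360,310:450],None,fx=3.5,fy=3.5,interpolation=2))
```

```text
[479.16012447 112.51263687 192.81551945]
```

View pics/j.png

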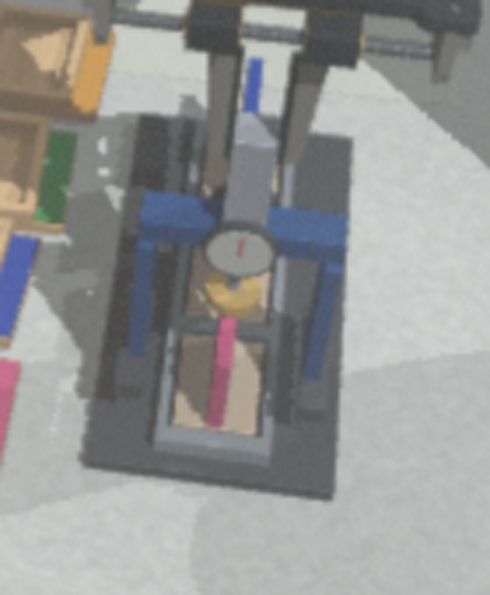

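Request:
carry_out:
  motion: "0 0 0.025 0 0 0; 0 0 0.05 0 0 0; 0 0 0.07 0 0 0; 0 0 0.085 0 0 0; 0 0 0.085 0 0 0"

```text
t: 30.9
tcp_pos: [479.4, 112.1, 159.3]
tcp_rot: [-179.9, 0.0, 91.4]
force: [-0.5, 0.7, -5.4]
opening: 0.255
gripper_force: 40.0
```

Request:
carry_out:
  motion: "0 0 0.003 0 0 0; 0 0 0.006 0 0 0; 0 0 0.009 0 0 0; 0 0 0.01 0 0 0; 0 0 0.01 0 0 0"

```text
t: 31.4
tcp_pos: [480.0, 112.2, 156.3]
tcp_rot: [180.0, -0.0, 91.4]
force: [-0.2, 0.0, -4.1]
opening: 0.258
gripper_force: 40.0
```

Run:
```python
from p import *
x=arm.get_state(); print(x["tcp_pos"],x["force"],x["wrist_torque"])
```

```text
[480.03864006 112.19297182 156.25600393] [-0.22275342  0.01345639 -4.10282576] [-0.12105173  0.10018396  0.02938612]
```

Request:
carry_out:
  motion: "0 0 0 0 0 0; 0 0 0 0 0 0; 0 0 0 0 0 0; 0 0 0 0 0 0; 0 0 0 0 0 0"
  fingers: 0.6

```text
t: 31.9
tcp_pos: [479.9, 112.2, 156.1]
tcp_rot: [180.0, -0.0, 91.4]
force: [-0.4, 0.9, -0.9]
opening: 0.399
gripper_force: 0.0
```

Request:
carry_out:
  motion: "0 0 0 0 0 0; 0 0 0 0 0 0; 0 0 0 0 0 0; 0 0 0 0 0 0; 0 0 0 0 0 0"

```text
t: 32.4
tcp_pos: [479.7, 112.2, 156.0]
tcp_rot: [-180.0, 0.0, 91.4]
force: [0.2, 1.0, -1.3]
opening: 0.4
gripper_force: 0.0
```

Run:
```python
from p import *
x=arm.get_state(); print(x["tcp_pos"],x["force"],x["opening"])
s=arm.snapshot("side"); I=np.clip(255*(s["image"]/255.)**.8,0,255).astype(np.uint8)
cv2.imwrite("pics/k.png",cv2.resize(I[220:350,330:430],None,fx=4.5,fy=4.5,interpolation=2))
json.dump([480.06,112.38,156.18,91.4],open("cmd.json","w"))
plan((480,112.3,156,91.4,5),('F',1,40,5),(480,112.3,162,91.4,3),(480,112.3,290,91.4,26),(482,24.3,290,91.4,22),(482,24.3,190,91.4,25),(482,24.3,160,91.4,8),(482,24.3,156,91.4,1.2))
```

```text
[479.7487838  112.18330727 155.9715704 ] [ 0.21487684  0.95204867 -1.29533088] 0.40033419490954664
meas-cmd [-0.3 -0.2 -0.2] yaw -0.03
0 0 0 0 0 0
fingers=1 newtons=40: 0 0 0 0 0 0; 0 0 0 0 0 0; 0 0 0 0 0 0; 0 0 0 0 0 0; 0 0 0 0 0 0
0 0 -0.007 0 0 0; 0 0 -0.015 0 0 0
0 0 -0.064 0 0 0; 0 0 -0.128 0 0 0; 0 0 -0.192 0 0 0; 0 0 -0.256 0 0 0; 0 0 -0.32 0 0 0
-0.044 0 0 0 0 0; -0.088 0 0 0 0 0; -0.132 0 0 0 0 0; -0.176 0 0 0 0 0; -0.22 -0.001 0 0 0 0
0 0 0.05 0 0 0; 0 0 0.1 0 0 0; 0 0 0.15 0 0 0; 0 0 0.2 0 0 0; 0 0 0.25 0 0 0
0 0 0.019 0 0 0; 0 0 0.038 0 0 0; 0 0 0.057 0 0 0; 0 0 0.075 0 0 0
0 0 0.003 0 0 0; 0 0 0.005 0 0 0; 0 0 0.008 0 0 0; 0 0 0.01 0 0 0
end [481.81  24.4  156.18  91.4 ]
```

View pics/k.png

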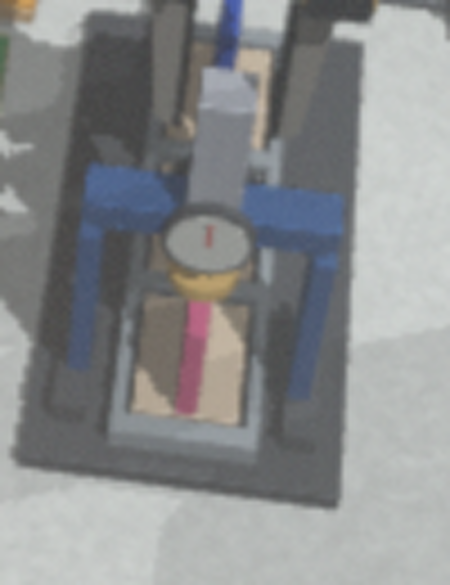

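Request:
carry_out:
  motion: "0 0 0 0 0 0; 0 0 0 0 0 0; 0 0 0 0 0 0; 0 0 0 0 0 0; 0 0 0 0 0 0"

```text
t: 32.95
tcp_pos: [479.7, 112.2, 156.0]
tcp_rot: [180.0, -0.0, 91.4]
force: [-1.1, 0.0, -0.0]
opening: 0.397
gripper_force: 0.0
```

Request:
carry_out:
  motion: "0 0 0 0 0 0; 0 0 0 0 0 0; 0 0 0 0 0 0"

```text
t: 33.25
tcp_pos: [479.7, 112.2, 156.0]
tcp_rot: [-180.0, 0.0, 91.4]
force: [-0.7, 0.3, -0.8]
opening: 0.403
gripper_force: 0.0
```

Request:
carry_out:
  motion: "0 0 0 0 0 0; 0 0 0 0 0 0; 0 0 0 0 0 0; 0 0 0 0 0 0; 0 0 0 0 0 0"
  fingers: 1
  newtons: 40

```text
t: 33.75
tcp_pos: [479.9, 112.2, 156.0]
tcp_rot: [180.0, -0.0, 91.4]
force: [1.6, 0.1, -1.7]
opening: 0.262
gripper_force: 40.0
```

Request:
carry_out:
  motion: "0 0 -0.007 0 0 0; 0 0 -0.015 0 0 0; 0 0 -0.015 0 0 0"

```text
t: 34.05
tcp_pos: [479.4, 112.1, 162.1]
tcp_rot: [-180.0, 0.0, 91.4]
force: [-0.5, -0.4, -5.6]
opening: 0.256
gripper_force: 40.0
```

Request:
carry_out:
  motion: "0 0 -0.064 0 0 0; 0 0 -0.128 0 0 0; 0 0 -0.192 0 0 0; 0 0 -0.256 0 0 0; 0 0 -0.32 0 0 0"

```text
t: 34.55
tcp_pos: [479.1, 112.1, 290.6]
tcp_rot: [-179.9, 0.0, 91.4]
force: [0.6, 0.3, -6.3]
opening: 0.257
gripper_force: 40.0
```

Request:
carry_out:
  motion: "-0.044 0 0 0 0 0; -0.088 0 0 0 0 0; -0.132 0 0 0 0 0; -0.176 0 0 0 0 0; -0.22 -0.001 0 0 0 0"

```text
t: 35.05
tcp_pos: [480.9, 23.5, 289.6]
tcp_rot: [-179.9, -0.0, 91.4]
force: [0.3, -0.2, -6.2]
opening: 0.253
gripper_force: 40.0
```

Run:
```python
from p import *
chk(dict(pink=(480,112.5,10,1.4),green=(482,24.3,10,1.4),blue=(484,-63.7,10,1.4)))
x=arm.get_state(); print(x["tcp_pos"],x["force"],x["opening"])
```

```text
side pink [ 0.6 -0.8] area 233 of 289
side green [120.7 -35.6] area 172 of 272
side blue [ -56.3 -115.6] area 458 of 253
top pink [  0.6 -31.3] area 46 of 285
top green [-1.8 34.4] area 20 of 320
top blue [-42.   74.2] area 339 of 332
[480.87099849  22.3315509  289.56137457] [ 0.50312342  0.44770747 -6.10141908] 0.25565901176786654
```

Request:
carry_out:
  motion: "0 0 0.05 0 0 0; 0 0 0.1 0 0 0; 0 0 0.15 0 0 0; 0 0 0.2 0 0 0; 0 0 0.25 0 0 0"

```text
t: 35.65
tcp_pos: [481.1, 25.0, 189.0]
tcp_rot: [-180.0, -0.0, 91.4]
force: [0.8, -0.3, -6.5]
opening: 0.258
gripper_force: 40.0
```

Request:
carry_out:
  motion: "0 0 0.019 0 0 0; 0 0 0.038 0 0 0; 0 0 0.057 0 0 0; 0 0 0.075 0 0 0; 0 0 0.075 0 0 0"

```text
t: 36.15
tcp_pos: [481.2, 24.2, 159.5]
tcp_rot: [-180.0, -0.0, 91.4]
force: [-0.5, 0.1, -5.2]
opening: 0.26
gripper_force: 40.0
```

Request:
carry_out:
  motion: "0 0 0.003 0 0 0; 0 0 0.005 0 0 0; 0 0 0.008 0 0 0; 0 0 0.01 0 0 0; 0 0 0.01 0 0 0"

```text
t: 36.65
tcp_pos: [481.6, 24.2, 156.1]
tcp_rot: [180.0, 0.0, 91.4]
force: [-0.2, -0.6, -5.2]
opening: 0.259
gripper_force: 40.0
```

Request:
carry_out:
  motion: "0 0 0 0 0 0; 0 0 0 0 0 0; 0 0 0 0 0 0; 0 0 0 0 0 0; 0 0 0 0 0 0"
  fingers: 0.6

```text
t: 37.15
tcp_pos: [481.6, 24.2, 156.1]
tcp_rot: [180.0, -0.0, 91.4]
force: [-0.3, 0.5, -0.1]
opening: 0.396
gripper_force: 0.0
```

Request:
carry_out:
  motion: "0 0 0 0 0 0; 0 0 0 0 0 0; 0 0 0 0 0 0; 0 0 0 0 0 0; 0 0 0 0 0 0"

```text
t: 37.65
tcp_pos: [481.5, 24.2, 156.0]
tcp_rot: [180.0, -0.0, 91.4]
force: [0.5, 0.8, 0.5]
opening: 0.401
gripper_force: 0.0
```

Run:
```python
from p import *
s=arm.snapshot("side"); I=np.clip(255*(s["image"]/255.)**.8,0,255).astype(np.uint8)
cv2.imwrite("pics/l.png",cv2.resize(I[190:350,330:430],None,fx=3.7,fy=3.7,interpolation=2))
chk(dict(blue=(484,-63.7,10,1.4)),["top"])
plan(('F',1,40,5),(482,24.4,162,91.4,3),(482,24.4,290,91.4,26),(484.1,-63.7,290,91.4,22),(484.1,-63.7,190,91.4,25),(484.1,-63.7,160,91.4,8),(484.1,-63.7,156.2,91.4,1.2))
```

```text
top blue [-48.5  85.1] area 211 of 332
meas-cmd [-0.4 -0.2 -0.2] yaw -0.03
fingers=1 newtons=40: 0 0 0 0 0 0; 0 0 0 0 0 0; 0 0 0 0 0 0; 0 0 0 0 0 0; 0 0 0 0 0 0
0 0 -0.007 0 0 0; 0 0 -0.015 0 0 0
0 0 -0.064 0 0 0; 0 0 -0.128 0 0 0; 0 0 -0.192 0 0 0; 0 0 -0.256 0 0 0; 0 0 -0.32 0 0 0
-0.044 0 0 0 0 0; -0.088 0 0 0 0 0; -0.132 0 0 0 0 0; -0.176 0 0 0 0 0; -0.22 0 0 0 0 0
0 0 0.05 0 0 0; 0 0 0.1 0 0 0; 0 0 0.15 0 0 0; 0 0 0.2 0 0 0; 0 0 0.25 0 0 0
0 0 0.019 0 0 0; 0 0 0.038 0 0 0; 0 0 0.057 0 0 0; 0 0 0.075 0 0 0
0 0 0.002 0 0 0; 0 0 0.005 0 0 0; 0 0 0.007 0 0 0; 0 0 0.01 0 0 0
end [483.96 -63.58 156.18  91.4 ]
```

View pics/l.png

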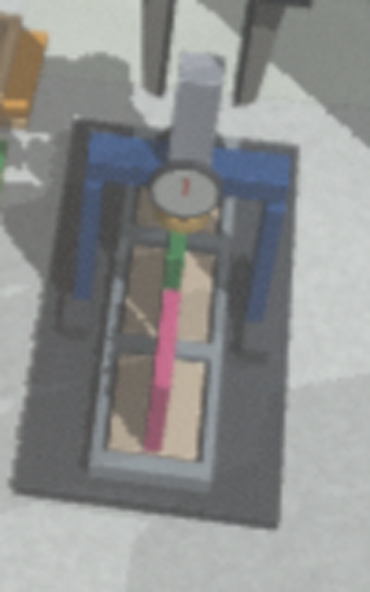

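Request:
carry_out:
  motion: "0 0 0 0 0 0; 0 0 0 0 0 0; 0 0 0 0 0 0; 0 0 0 0 0 0; 0 0 0 0 0 0"

```text
t: 38.25
tcp_pos: [481.5, 24.2, 156.0]
tcp_rot: [-180.0, 0.0, 91.4]
force: [-0.7, 0.3, -0.0]
opening: 0.402
gripper_force: 0.0
```

Request:
carry_out:
  motion: "0 0 0 0 0 0; 0 0 0 0 0 0; 0 0 0 0 0 0"

```text
t: 38.55
tcp_pos: [481.5, 24.2, 156.0]
tcp_rot: [180.0, 0.0, 91.4]
force: [-0.7, -0.3, 0.2]
opening: 0.398
gripper_force: 0.0
```

Request:
carry_out:
  motion: "0 0 0 0 0 0; 0 0 0 0 0 0; 0 0 0 0 0 0; 0 0 0 0 0 0; 0 0 0 0 0 0"
  fingers: 1
  newtons: 40

```text
t: 39.05
tcp_pos: [481.5, 24.2, 156.0]
tcp_rot: [180.0, 0.0, 91.4]
force: [-0.2, 0.6, -0.3]
opening: 0.254
gripper_force: 40.0
```

Request:
carry_out:
  motion: "0 0 -0.007 0 0 0; 0 0 -0.015 0 0 0; 0 0 -0.015 0 0 0"

```text
t: 39.35
tcp_pos: [481.1, 24.2, 162.1]
tcp_rot: [-180.0, 0.0, 91.4]
force: [0.1, 0.4, -5.3]
opening: 0.258
gripper_force: 40.0
```

Request:
carry_out:
  motion: "0 0 -0.064 0 0 0; 0 0 -0.128 0 0 0; 0 0 -0.192 0 0 0; 0 0 -0.256 0 0 0; 0 0 -0.32 0 0 0"

```text
t: 39.85
tcp_pos: [480.8, 24.2, 290.6]
tcp_rot: [-179.9, 0.0, 91.4]
force: [0.5, 0.3, -5.9]
opening: 0.258
gripper_force: 40.0
```

Run:
```python
from p import *
s=arm.snapshot("side")
# blue glaze pixels inside the expected outline of the blue tile in bay0, and pink, as share
for n,p in dict(pink=(480,112.5,10,1.4),blue=(484,-63.7,10,1.4)).items():
  for v in("side","top"):
    s=arm.snapshot(v); M=cmask(s,n); e=np.zeros(M.shape,np.uint8)
    cv2.fillConvexPoly(e,np.int32(cv2.convexHull(np.float32(proj(s,place(box(10,70,10,H[n]),*p)))).round()),1)
    print(n,v,int((M[e>0]>0).sum()),int(e.sum()),np.argwhere((M>0)&(e>0)).mean(0).round() if (M[e>0]>0).any() else None)
```

```text
pink side 230 289 [289. 374.]
pink top 67 285 [290. 304.]
blue side 68 253 [224. 381.]
blue top 218 332 [288. 382.]
```

Blue still in place. Gauge it.

Request:
carry_out:
  motion: "-0.044 0 0 0 0 0; -0.088 0 0 0 0 0; -0.132 0 0 0 0 0; -0.176 0 0 0 0 0; -0.22 0 0 0 0 0"

```text
t: 40.6
tcp_pos: [482.4, -64.3, 287.8]
tcp_rot: [-179.8, -0.0, 91.4]
force: [-0.1, 1.1, -6.5]
opening: 0.255
gripper_force: 40.0
```

Request:
carry_out:
  motion: "0 0 0.05 0 0 0; 0 0 0.1 0 0 0; 0 0 0.15 0 0 0; 0 0 0.2 0 0 0; 0 0 0.25 0 0 0"

```text
t: 41.1
tcp_pos: [482.0, -63.6, 187.2]
tcp_rot: [-179.8, -0.0, 91.4]
force: [-0.0, 0.3, -5.9]
opening: 0.257
gripper_force: 40.0
```

Request:
carry_out:
  motion: "0 0 0.019 0 0 0; 0 0 0.038 0 0 0; 0 0 0.057 0 0 0; 0 0 0.075 0 0 0; 0 0 0.075 0 0 0"

```text
t: 41.6
tcp_pos: [483.3, -63.7, 159.4]
tcp_rot: [-180.0, -0.0, 91.4]
force: [-0.6, -0.2, -5.1]
opening: 0.256
gripper_force: 40.0
```

Request:
carry_out:
  motion: "0 0 0.002 0 0 0; 0 0 0.005 0 0 0; 0 0 0.007 0 0 0; 0 0 0.01 0 0 0; 0 0 0.01 0 0 0"

```text
t: 42.1
tcp_pos: [483.9, -63.8, 156.2]
tcp_rot: [180.0, 0.0, 91.4]
force: [-0.0, -0.6, -4.5]
opening: 0.259
gripper_force: 40.0
```

Request:
carry_out:
  motion: "0 0 0 0 0 0; 0 0 0 0 0 0; 0 0 0 0 0 0; 0 0 0 0 0 0; 0 0 0 0 0 0"
  fingers: 0.6

```text
t: 42.6
tcp_pos: [483.7, -63.8, 156.1]
tcp_rot: [180.0, 0.0, 91.4]
force: [0.5, -0.4, 0.5]
opening: 0.399
gripper_force: 0.0
```

Request:
carry_out:
  motion: "0 0 0 0 0 0; 0 0 0 0 0 0; 0 0 0 0 0 0; 0 0 0 0 0 0; 0 0 0 0 0 0"

```text
t: 43.1
tcp_pos: [483.5, -63.8, 156.0]
tcp_rot: [-180.0, 0.0, 91.4]
force: [-0.2, -0.3, -0.6]
opening: 0.401
gripper_force: 0.0
```

Request:
carry_out:
  motion: "0 0 0 0 0 0; 0 0 0 0 0 0; 0 0 0 0 0 0; 0 0 0 0 0 0; 0 0 0 0 0 0"

```text
t: 43.6
tcp_pos: [483.6, -63.7, 156.0]
tcp_rot: [180.0, 0.0, 91.4]
force: [0.3, -0.3, 0.0]
opening: 0.398
gripper_force: 0.0
```

Request:
carry_out:
  motion: "0 0 0 0 0 0; 0 0 0 0 0 0; 0 0 0 0 0 0; 0 0 0 0 0 0"

```text
t: 44.0
tcp_pos: [483.6, -63.8, 156.0]
tcp_rot: [180.0, 0.0, 91.4]
force: [0.2, -0.0, 0.0]
opening: 0.402
gripper_force: 0.0
```

Run:
```python
from p import *
plan(('F',1,40,5),(484,-63.6,162,91.4,3),(484,-63.6,300,91.4,28),(468.7,330,300,100.9,25),(468.7,330,190,100.9,25),(468.7,330,154,100.9,8),(468.7,330,150.2,100.9,1.2))
```

```text
meas-cmd [-0.4 -0.2 -0.2] yaw -0.03
fingers=1 newtons=40: 0 0 0 0 0 0; 0 0 0 0 0 0; 0 0 0 0 0 0; 0 0 0 0 0 0; 0 0 0 0 0 0
0 0 -0.007 0 0 0; 0 0 -0.015 0 0 0
0 0 -0.069 0 0 0; 0 0 -0.138 0 0 0; 0 0 -0.207 0 0 0; 0 0 -0.276 0 0 0; 0 0 -0.345 0 0 0
0.062 -0.001 0 0 0 -0.0016; 0.123 -0.002 0 0 0 -0.0033; 0.185 -0.003 0 0 0 -0.0049; 0.246 -0.004 0 0 0 -0.0066; 0.308 -0.004 0 0 0 -0.0082
0.061 0.002 0 0 0 -0.0017; 0.123 0.004 0 0 0 -0.0033; 0.184 0.006 0 0 0 -0.005; 0.246 0.009 0 0 0 -0.0066; 0.307 0.011 0 0 0 -0.0083
0.061 0.006 0 0 0 -0.0016; 0.123 0.011 0 0 0 -0.0033; 0.184 0.017 0 0 0 -0.0049; 0.245 0.022 0 0 0 -0.0066; 0.307 0.027 0 0 0 -0.0082
0.061 0.009 0 0 0 -0.0017
0 0 0.055 0 0 0; 0 0 0.11 0 0 0; 0 0 0.165 0 0 0; 0 0 0.22 0 0 0; 0 0 0.275 0 0 0
0 0 0.018 0 0 0; 0 0 0.036 0 0 0; 0 0 0.054 0 0 0; 0 0 0.072 0 0 0; 0 0 0.09 0 0 0
0 0 0.002 0 0 0; 0 0 0.005 0 0 0; 0 0 0.007 0 0 0; 0 0 0.01 0 0 0
end [468.62 330.15 150.18 100.9 ]
```

Request:
carry_out:
  motion: "0 0 0 0 0 0; 0 0 0 0 0 0; 0 0 0 0 0 0; 0 0 0 0 0 0; 0 0 0 0 0 0"
  fingers: 1
  newtons: 40

```text
t: 44.5
tcp_pos: [483.6, -63.8, 156.0]
tcp_rot: [-180.0, 0.0, 91.4]
force: [-0.3, 0.4, 0.4]
opening: 0.256
gripper_force: 40.0
```

Request:
carry_out:
  motion: "0 0 -0.007 0 0 0; 0 0 -0.015 0 0 0; 0 0 -0.015 0 0 0"

```text
t: 44.8
tcp_pos: [483.3, -63.7, 162.1]
tcp_rot: [-180.0, -0.0, 91.4]
force: [0.9, 1.0, -6.5]
opening: 0.256
gripper_force: 40.0
```

Request:
carry_out:
  motion: "0 0 -0.069 0 0 0; 0 0 -0.138 0 0 0; 0 0 -0.207 0 0 0; 0 0 -0.276 0 0 0; 0 0 -0.345 0 0 0"

```text
t: 45.3
tcp_pos: [482.9, -63.6, 300.6]
tcp_rot: [-179.9, -0.0, 91.4]
force: [0.8, -0.6, -6.1]
opening: 0.257
gripper_force: 40.0
```

Request:
carry_out:
  motion: "0.062 -0.001 0 0 0 -0.0016; 0.123 -0.002 0 0 0 -0.0033; 0.185 -0.003 0 0 0 -0.0049; 0.246 -0.004 0 0 0 -0.0066; 0.308 -0.004 0 0 0 -0.0082"

```text
t: 45.8
tcp_pos: [478.3, 60.2, 299.5]
tcp_rot: [-179.9, 0.0, 94.3]
force: [0.3, -0.3, -6.2]
opening: 0.257
gripper_force: 40.0
```

Request:
carry_out:
  motion: "0.061 0.002 0 0 0 -0.0017; 0.123 0.004 0 0 0 -0.0033; 0.184 0.006 0 0 0 -0.005; 0.246 0.009 0 0 0 -0.0066; 0.307 0.011 0 0 0 -0.0083"

```text
t: 46.3
tcp_pos: [473.5, 183.0, 299.4]
tcp_rot: [-179.9, 0.0, 97.3]
force: [0.1, -0.4, -4.8]
opening: 0.257
gripper_force: 40.0
```

Request:
carry_out:
  motion: "0.061 0.006 0 0 0 -0.0016; 0.123 0.011 0 0 0 -0.0033; 0.184 0.017 0 0 0 -0.0049; 0.245 0.022 0 0 0 -0.0066; 0.307 0.027 0 0 0 -0.0082"

```text
t: 46.8
tcp_pos: [468.6, 306.0, 299.3]
tcp_rot: [-179.9, 0.0, 100.3]
force: [-0.1, -0.2, -5.5]
opening: 0.258
gripper_force: 40.0
```

Request:
carry_out:
  motion: "0.061 0.009 0 0 0 -0.0017; 0.061 0.009 0 0 0 -0.0017; 0.061 0.009 0 0 0 -0.0017"

```text
t: 47.1
tcp_pos: [467.9, 329.7, 299.2]
tcp_rot: [-179.9, 0.1, 100.9]
force: [-0.3, -0.7, -7.1]
opening: 0.251
gripper_force: 40.0
```

Request:
carry_out:
  motion: "0 0 0.055 0 0 0; 0 0 0.11 0 0 0; 0 0 0.165 0 0 0; 0 0 0.22 0 0 0; 0 0 0.275 0 0 0"

```text
t: 47.6
tcp_pos: [468.4, 328.6, 189.1]
tcp_rot: [-180.0, 0.0, 100.8]
force: [0.0, 0.7, -5.2]
opening: 0.255
gripper_force: 40.0
```

Request:
carry_out:
  motion: "0 0 0.018 0 0 0; 0 0 0.036 0 0 0; 0 0 0.054 0 0 0; 0 0 0.072 0 0 0; 0 0 0.09 0 0 0"

```text
t: 48.1
tcp_pos: [468.8, 330.1, 154.1]
tcp_rot: [179.9, -0.0, 100.9]
force: [-1.3, 0.0, -6.1]
opening: 0.258
gripper_force: 40.0
```

Request:
carry_out:
  motion: "0 0 0.002 0 0 0; 0 0 0.005 0 0 0; 0 0 0.007 0 0 0; 0 0 0.01 0 0 0; 0 0 0.01 0 0 0"

```text
t: 48.6
tcp_pos: [468.7, 330.2, 150.3]
tcp_rot: [180.0, -0.0, 100.9]
force: [0.2, 0.4, -5.7]
opening: 0.257
gripper_force: 40.0
```

Request:
carry_out:
  motion: "0 0 0 0 0 0; 0 0 0 0 0 0; 0 0 0 0 0 0; 0 0 0 0 0 0; 0 0 0 0 0 0"
  fingers: 0

```text
t: 49.1
tcp_pos: [468.6, 330.0, 150.2]
tcp_rot: [180.0, -0.0, 100.9]
force: [0.8, 1.0, -0.5]
opening: 0.669
gripper_force: 0.0
```

Request:
carry_out:
  motion: "0 0 0 0 0 0; 0 0 0 0 0 0; 0 0 0 0 0 0"

```text
t: 49.4
tcp_pos: [468.4, 329.9, 150.0]
tcp_rot: [-180.0, 0.0, 100.9]
force: [0.0, 0.1, -0.8]
opening: 0.928
gripper_force: 0.0
```

Run:
```python
from p import *
chk(dict(pink=(480,111.5,10,1.4),green=(482,24.3,10,1.4),blue=(484,-63.7,10,1.4)),["top"])
plan((468.6,330,260,100.9,30),(480,111.5,200,91.4,40),(480,111.5,60,91.4,30),(480,111.5,40,91.4,10),('F',1,25,5),(480,111.5,150,91.4,25),(657,153,150,91.3,28),(657,153,64,91.3,25),(657,153,42,91.3,8),(657,153,38,91.3,2))
```

```text
top pink [ 0.2 -1.1] area 253 of 293
top green [-0.1  0.4] area 258 of 320
top blue [ 1.1 -1.5] area 290 of 332
meas-cmd [-0.2 -0.2 -0.2] yaw -0.03
0 0 -0.069 0 0 0; 0 0 -0.137 0 0 0; 0 0 -0.206 0 0 0; 0 0 -0.275 0 0 0
-0.09 -0.013 0.025 0 0 0.0044; -0.181 -0.025 0.05 0 0 0.0088; -0.271 -0.038 0.075 0 0 0.0132; -0.361 -0.05 0.1 0 0 0.0176; -0.452 -0.063 0.125 0 0 0.022
-0.091 0 0.025 0 0 0.0044
0 0 0.07 0 0 0; 0 0 0.14 0 0 0; 0 0 0.21 0 0 0; 0 0 0.28 0 0 0; 0 0 0.35 0 0 0
0 0 0.017 0 0 0; 0 0 0.034 0 0 0; 0 0 0.05 0 0 0
fingers=1 newtons=25: 0 0 0 0 0 0; 0 0 0 0 0 0; 0 0 0 0 0 0; 0 0 0 0 0 0; 0 0 0 0 0 0
0 0 -0.055 0 0 0; 0 0 -0.11 0 0 0; 0 0 -0.165 0 0 0; 0 0 -0.22 0 0 0; 0 0 -0.275 0 0 0
0.013 0.064 0 0 0 0; 0.027 0.127 0 0 0 0.0001; 0.04 0.191 0 0 0 0.0001; 0.053 0.254 0 0 0 0.0002; 0.066 0.318 0 0 0 0.0002
0.014 0.063 0 0 0 0; 0.027 0.127 0 0 0 0.0001
0 0 0.054 0 0 0; 0 0 0.108 0 0 0; 0 0 0.162 0 0 0; 0 0 0.215 0 0 0
0 0 0.018 0 0 0; 0 0 0.037 0 0 0; 0 0 0.055 0 0 0
0 0 0.003 0 0 0; 0 0 0.007 0 0 0; 0 0 0.01 0 0 0
end [657.03 152.97  38.18  91.29]
```

Request:
carry_out:
  motion: "0 0 -0.069 0 0 0; 0 0 -0.137 0 0 0; 0 0 -0.206 0 0 0; 0 0 -0.275 0 0 0"

```text
t: 49.85
tcp_pos: [468.3, 329.9, 261.1]
tcp_rot: [-180.0, 0.0, 100.9]
force: [0.4, 0.1, -0.6]
opening: 0.999
gripper_force: 0.0
```

Request:
carry_out:
  motion: "-0.09 -0.013 0.025 0 0 0.0044; -0.181 -0.025 0.05 0 0 0.0088; -0.271 -0.038 0.075 0 0 0.0132; -0.361 -0.05 0.1 0 0 0.0176; -0.452 -0.063 0.125 0 0 0.022"

```text
t: 50.35
tcp_pos: [477.7, 146.3, 209.7]
tcp_rot: [180.0, -0.0, 92.9]
force: [1.0, -0.7, 0.1]
opening: 0.997
gripper_force: 0.0
```

Request:
carry_out:
  motion: "-0.091 0 0.025 0 0 0.0044; -0.091 0 0.025 0 0 0.0044; -0.091 0 0.025 0 0 0.0044"

```text
t: 50.65
tcp_pos: [479.7, 110.9, 200.0]
tcp_rot: [-180.0, -0.0, 91.3]
force: [-0.2, 0.5, -0.3]
opening: 1.001
gripper_force: 0.0
```

Request:
carry_out:
  motion: "0 0 0.07 0 0 0; 0 0 0.14 0 0 0; 0 0 0.21 0 0 0; 0 0 0.28 0 0 0; 0 0 0.35 0 0 0"

```text
t: 51.15
tcp_pos: [480.2, 112.9, 59.4]
tcp_rot: [179.9, -0.0, 91.5]
force: [0.3, -0.7, -0.6]
opening: 1.001
gripper_force: 0.0
```

Request:
carry_out:
  motion: "0 0 0.017 0 0 0; 0 0 0.034 0 0 0; 0 0 0.05 0 0 0; 0 0 0.05 0 0 0"

```text
t: 51.55
tcp_pos: [480.0, 111.7, 40.2]
tcp_rot: [180.0, -0.0, 91.4]
force: [0.1, -0.1, -0.1]
opening: 1.0
gripper_force: 0.0
```

Request:
carry_out:
  motion: "0 0 0 0 0 0; 0 0 0 0 0 0; 0 0 0 0 0 0; 0 0 0 0 0 0; 0 0 0 0 0 0"
  fingers: 1
  newtons: 25

```text
t: 52.05
tcp_pos: [479.8, 111.3, 40.2]
tcp_rot: [180.0, -0.0, 91.4]
force: [-0.5, -0.2, -0.1]
opening: 0.587
gripper_force: 0.0
```

Request:
carry_out:
  motion: "0 0 0 0 0 0; 0 0 0 0 0 0; 0 0 0 0 0 0; 0 0 0 0 0 0; 0 0 0 0 0 0"

```text
t: 52.55
tcp_pos: [479.6, 111.3, 40.0]
tcp_rot: [-180.0, 0.0, 91.4]
force: [0.2, -0.1, -0.3]
opening: 0.151
gripper_force: 0.0
```

Request:
carry_out:
  motion: "0 0 0 0 0 0; 0 0 0 0 0 0; 0 0 0 0 0 0; 0 0 0 0 0 0"

```text
t: 52.95
tcp_pos: [479.6, 111.3, 40.0]
tcp_rot: [-180.0, 0.0, 91.4]
force: [0.1, -0.4, -0.0]
opening: 0.102
gripper_force: 25.0
```

Request:
carry_out:
  motion: "0 0 -0.055 0 0 0; 0 0 -0.11 0 0 0; 0 0 -0.165 0 0 0; 0 0 -0.22 0 0 0; 0 0 -0.275 0 0 0"

```text
t: 53.45
tcp_pos: [479.2, 111.2, 150.6]
tcp_rot: [-180.0, 0.0, 91.4]
force: [-0.1, -0.3, -1.8]
opening: 0.103
gripper_force: 25.0
```

Request:
carry_out:
  motion: "0.013 0.064 0 0 0 0; 0.027 0.127 0 0 0 0.0001; 0.04 0.191 0 0 0 0.0001; 0.053 0.254 0 0 0 0.0002; 0.066 0.318 0 0 0 0.0002"

```text
t: 53.95
tcp_pos: [606.8, 140.9, 149.5]
tcp_rot: [-179.9, 0.0, 91.3]
force: [-0.5, 0.4, -2.4]
opening: 0.105
gripper_force: 25.0
```

Request:
carry_out:
  motion: "0.014 0.063 0 0 0 0; 0.027 0.127 0 0 0 0.0001; 0.027 0.127 0 0 0 0.0001; 0.027 0.127 0 0 0 0.0001"

```text
t: 54.35
tcp_pos: [656.1, 152.6, 149.0]
tcp_rot: [-179.9, 0.0, 91.3]
force: [-1.0, 1.1, -2.3]
opening: 0.103
gripper_force: 25.0
```

Request:
carry_out:
  motion: "0 0 0.054 0 0 0; 0 0 0.108 0 0 0; 0 0 0.162 0 0 0; 0 0 0.2 0 0 0; 0 0 0.215 0 0 0"

```text
t: 54.85
tcp_pos: [654.9, 152.3, 62.3]
tcp_rot: [-179.8, 0.0, 91.3]
force: [-0.4, -0.1, -1.4]
opening: 0.103
gripper_force: 25.0
```

Request:
carry_out:
  motion: "0 0 0 0 0 0; 0 0 0 0 0 0; 0 0 0 0 0 0"

```text
t: 55.15
tcp_pos: [657.5, 152.9, 65.2]
tcp_rot: [179.9, -0.0, 91.3]
force: [-0.0, -0.8, -2.0]
opening: 0.103
gripper_force: 25.0
```

Run:
```python
from p import *
x=arm.get_state(); print(x["tcp_pos"],x["tcp_rot"])
chk(dict(pink=(657,152.5,x["tcp_pos"][2]-30,1.3)),["side"])
# wood outline of pink holder & foot: check holder's pose in top view by wood mask if visible
s=arm.snapshot("side"); cv2.imwrite("pics/m.png",cv2.resize(s["image"][240:350,230:350],None,fx=5,fy=5,interpolation=2))
```

```text
[657.51186297 152.87588842  65.18479087] [ 1.79901018e+02 -2.16269547e-02  9.12584793e+01]
side pink [88.1 54.5] area 345 of 406
```

View pics/m.png

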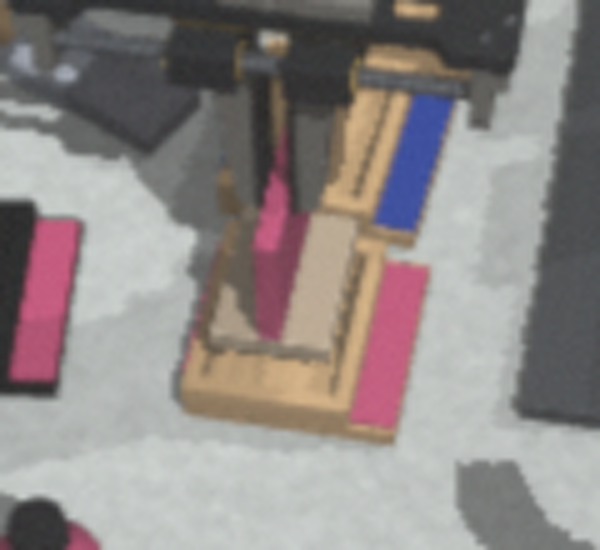

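Run:
```python
from p import *
s=arm.snapshot("side"); G=lambda P:(np.float64(P)+.5)/5-.5+[230,240]
print("foot +y edge z=45",atz(s,G([(212,338),(330,350)]),45).round(1))
print("wall +y outer top edge z=20",atz(s,G([(184,397),(350,412)]),20).round(1), "expected y",152.6+45.5)
print("base +y bottom edge z=0",atz(s,G([(185,408),(392,442)]),0).round(1))
```

```text
foot +y edge z=45 [[681.4 190.6  45. ]
 [632.4 187.4  45. ]]
wall +y outer top edge z=20 [[691.2 204.7  20. ]
 [621.9 199.   20. ]] expected y 198.1
base +y bottom edge z=0 [[693.9 196.7   0. ]
 [604.6 197.1   0. ]]
```

Request:
carry_out:
  motion: "0 0 0.018 0 0 0; 0 0 0.037 0 0 0; 0 0 0.05 0 0 0; 0 0 0.055 0 0 0; 0 0 0.055 0 0 0"

```text
t: 55.8
tcp_pos: [656.3, 152.6, 41.3]
tcp_rot: [-179.9, 0.0, 91.3]
force: [0.8, -0.1, -1.8]
opening: 0.103
gripper_force: 25.0
```

Request:
carry_out:
  motion: "0 0 0.003 0 0 0; 0 0 0.007 0 0 0; 0 0 0.01 0 0 0; 0 0 0.01 0 0 0; 0 0 0.01 0 0 0"

```text
t: 56.3
tcp_pos: [656.8, 152.7, 38.1]
tcp_rot: [180.0, -0.0, 91.3]
force: [-0.3, 0.0, -1.7]
opening: 0.109
gripper_force: 25.0
```

Request:
carry_out:
  motion: "0 0 0 0 0 0; 0 0 0 0 0 0; 0 0 0 0 0 0; 0 0 0 0 0 0; 0 0 0 0 0 0"
  fingers: 0

```text
t: 56.8
tcp_pos: [656.8, 152.7, 38.1]
tcp_rot: [180.0, -0.0, 91.3]
force: [0.1, 0.2, 0.3]
opening: 0.514
gripper_force: 0.0
```

Request:
carry_out:
  motion: "0 0 0 0 0 0; 0 0 0 0 0 0; 0 0 0 0 0 0"

```text
t: 57.1
tcp_pos: [656.8, 152.7, 38.0]
tcp_rot: [180.0, 0.0, 91.3]
force: [0.7, -0.1, 0.5]
opening: 0.776
gripper_force: 0.0
```

Run:
```python
from p import *
chk(dict(green=(482,24.3,10,1.4),blue=(484,-63.7,10,1.4)),["top"])
plan((657,153,180,91.3,36),(482,24.3,180,91.4,38),(482,24.3,64,91.4,30),(482,24.3,44,91.4,10),('F',1,25,5),(482,24.3,155,91.4,25),(653.2,-50,155,92.5,28),(653.2,-50,68,92.5,25),(653.2,-50,46,92.5,8),(653.2,-50,42,92.5,2))
```

```text
top green [112.  -68.8] area 190 of 320
top blue [ 0.6 -0.8] area 275 of 332
meas-cmd [-0.3 -0.3 -0.2] yaw -0.03
0 0 -0.089 0 0 0; 0 0 -0.177 0 0 0; 0 0 -0.266 0 0 0; 0 0 -0.355 0 0 0
-0.052 -0.074 0 0 0 -0.0001; -0.104 -0.148 0 0 0 -0.0001; -0.156 -0.222 0 0 0 -0.0002; -0.208 -0.296 0 0 0 -0.0002; -0.26 -0.371 0 0 0 -0.0003
-0.052 -0.074 0 0 0 0
0 0 0.073 0 0 0; 0 0 0.145 0 0 0; 0 0 0.218 0 0 0; 0 0 0.29 0 0 0
0 0 0.017 0 0 0; 0 0 0.034 0 0 0; 0 0 0.05 0 0 0
fingers=1 newtons=25: 0 0 0 0 0 0; 0 0 0 0 0 0; 0 0 0 0 0 0; 0 0 0 0 0 0; 0 0 0 0 0 0
0 0 -0.055 0 0 0; 0 0 -0.111 0 0 0; 0 0 -0.166 0 0 0; 0 0 -0.222 0 0 0; 0 0 -0.277 0 0 0
-0.028 0.061 0 0 0 -0.0004; -0.056 0.121 0 0 0 -0.0009; -0.084 0.182 0 0 0 -0.0013; -0.112 0.242 0 0 0 -0.0017; -0.14 0.303 0 0 0 -0.0022
-0.029 0.06 0 0 0 -0.0004; -0.057 0.12 0 0 0 -0.0009
0 0 0.054 0 0 0; 0 0 0.109 0 0 0; 0 0 0.163 0 0 0; 0 0 0.217 0 0 0
0 0 0.018 0 0 0; 0 0 0.037 0 0 0; 0 0 0.055 0 0 0
0 0 0.003 0 0 0; 0 0 0.007 0 0 0; 0 0 0.01 0 0 0
end [653.3  -49.83  42.18  92.52]
```

Request:
carry_out:
  motion: "0 0 -0.089 0 0 0; 0 0 -0.177 0 0 0; 0 0 -0.266 0 0 0; 0 0 -0.355 0 0 0; 0 0 -0.355 0 0 0"

```text
t: 57.65
tcp_pos: [659.9, 153.4, 185.9]
tcp_rot: [179.5, -0.1, 91.3]
force: [0.8, -0.7, 1.1]
opening: 0.997
gripper_force: 0.0
```

```bash
cat >> p.py <<'E'
def seen(poses):
    "share of each expected glaze outline showing its colour, and coloured share of a 12 px band round it"
    for v in("side","top"):
        s=arm.snapshot(v)
        for n,p in poses.items():
            M=cmask(s,n)>0; e=np.zeros(M.shape,np.uint8)
            cv2.fillConvexPoly(e,np.int32(cv2.convexHull(np.float32(proj(s,place(box(10,70,10,H[n]),*p)))).round()),1)
            d=(cv2.dilate(e,np.ones((25,25)))>0)&~(cv2.dilate(e,np.ones((5,5)))>0); e=e>0
            print(v,n,"inside",round(M[e].mean(),2),"band px",int(M[d].sum()),"centroid shift px",(np.argwhere(M&e).mean(0)-np.argwhere(e).mean(0)).round(1) if M[e].any() else "")
E
python3 - <<'E'
from p import *
seen(dict(pink=(657,152.5,8,1.3),green=(482,24.3,10,1.4),blue=(484,-63.7,10,1.4)))
E
```

```text
side pink inside 0.81 band px 26 centroid shift px [ 0.2 -0.7]
side green inside 0.74 band px 0 centroid shift px [-0.1  0.4]
side blue inside 0.56 band px 0 centroid shift px [-6.7  0.4]
top pink inside 0.0 band px 0 centroid shift px 
top green inside 0.43 band px 3 centroid shift px [0.4 7.1]
top blue inside 0.85 band px 1 centroid shift px [-0.4  0.5]
```

Pink sits in its holder, green and blue unmoved. Move green.

Request:
carry_out:
  motion: "-0.052 -0.074 0 0 0 -0.0001; -0.104 -0.148 0 0 0 -0.0001; -0.156 -0.222 0 0 0 -0.0002; -0.208 -0.296 0 0 0 -0.0002; -0.26 -0.371 0 0 0 -0.0003"

```text
t: 58.25
tcp_pos: [508.2, 44.6, 178.2]
tcp_rot: [-179.8, 0.0, 91.4]
force: [-0.0, -0.7, 0.2]
opening: 0.998
gripper_force: 0.0
```

Request:
carry_out:
  motion: "-0.052 -0.074 0 0 0 0; -0.052 -0.074 0 0 0 0; -0.052 -0.074 0 0 0 0"

```text
t: 58.55
tcp_pos: [480.9, 23.7, 179.2]
tcp_rot: [-179.9, -0.0, 91.3]
force: [0.4, -0.4, 0.4]
opening: 1.002
gripper_force: 0.0
```

Request:
carry_out:
  motion: "0 0 0.073 0 0 0; 0 0 0.145 0 0 0; 0 0 0.218 0 0 0; 0 0 0.27 0 0 0; 0 0 0.29 0 0 0"

```text
t: 59.05
tcp_pos: [480.7, 24.5, 61.4]
tcp_rot: [-179.8, -0.0, 91.4]
force: [-0.9, -0.4, 0.6]
opening: 1.003
gripper_force: 0.0
```

Request:
carry_out:
  motion: "0 0 0.017 0 0 0; 0 0 0.034 0 0 0; 0 0 0.05 0 0 0; 0 0 0.05 0 0 0"

```text
t: 59.45
tcp_pos: [481.5, 24.0, 43.7]
tcp_rot: [-180.0, 0.0, 91.4]
force: [0.3, -0.0, 0.0]
opening: 0.999
gripper_force: 0.0
```

Request:
carry_out:
  motion: "0 0 0 0 0 0; 0 0 0 0 0 0; 0 0 0 0 0 0; 0 0 0 0 0 0; 0 0 0 0 0 0"
  fingers: 1
  newtons: 25

```text
t: 59.95
tcp_pos: [481.7, 23.9, 44.2]
tcp_rot: [180.0, 0.0, 91.4]
force: [0.0, -0.8, 0.2]
opening: 0.587
gripper_force: 0.0
```

Request:
carry_out:
  motion: "0 0 0 0 0 0; 0 0 0 0 0 0; 0 0 0 0 0 0; 0 0 0 0 0 0; 0 0 0 0 0 0"

```text
t: 60.45
tcp_pos: [481.6, 24.0, 44.0]
tcp_rot: [-180.0, -0.0, 91.4]
force: [-0.2, -0.4, 0.5]
opening: 0.15
gripper_force: 0.0
```

Request:
carry_out:
  motion: "0 0 0 0 0 0; 0 0 0 0 0 0; 0 0 0 0 0 0; 0 0 0 0 0 0"

```text
t: 60.85
tcp_pos: [481.5, 24.0, 43.9]
tcp_rot: [-180.0, 0.0, 91.4]
force: [-0.4, -0.1, -2.5]
opening: 0.106
gripper_force: 25.0
```

Request:
carry_out:
  motion: "0 0 -0.055 0 0 0; 0 0 -0.111 0 0 0; 0 0 -0.166 0 0 0; 0 0 -0.222 0 0 0; 0 0 -0.277 0 0 0"

```text
t: 61.35
tcp_pos: [481.3, 23.9, 155.7]
tcp_rot: [-180.0, 0.0, 91.4]
force: [0.6, 0.3, -1.1]
opening: 0.108
gripper_force: 25.0
```

Request:
carry_out:
  motion: "-0.028 0.061 0 0 0 -0.0004; -0.056 0.121 0 0 0 -0.0009; -0.084 0.182 0 0 0 -0.0013; -0.112 0.242 0 0 0 -0.0017; -0.14 0.303 0 0 0 -0.0022"

```text
t: 61.85
tcp_pos: [604.8, -29.6, 154.6]
tcp_rot: [-180.0, -0.0, 92.2]
force: [-0.0, 0.3, -2.3]
opening: 0.103
gripper_force: 25.0
```

Request:
carry_out:
  motion: "-0.029 0.06 0 0 0 -0.0004; -0.057 0.12 0 0 0 -0.0009; -0.057 0.12 0 0 0 -0.0009; -0.057 0.12 0 0 0 -0.0009"

```text
t: 62.25
tcp_pos: [652.3, -50.2, 154.0]
tcp_rot: [-179.9, -0.0, 92.5]
force: [-0.7, -0.3, -1.9]
opening: 0.105
gripper_force: 25.0
```

Request:
carry_out:
  motion: "0 0 0.054 0 0 0; 0 0 0.109 0 0 0; 0 0 0.163 0 0 0; 0 0 0.2 0 0 0; 0 0 0.217 0 0 0"

```text
t: 62.75
tcp_pos: [651.3, -49.7, 66.6]
tcp_rot: [-179.9, -0.0, 92.5]
force: [-1.0, 0.7, -1.4]
opening: 0.106
gripper_force: 25.0
```

Request:
carry_out:
  motion: "0 0 0 0 0 0; 0 0 0 0 0 0; 0 0 0 0 0 0"

```text
t: 63.05
tcp_pos: [653.7, -50.2, 69.1]
tcp_rot: [179.9, 0.0, 92.5]
force: [0.6, -0.1, -2.0]
opening: 0.104
gripper_force: 25.0
```

Request:
carry_out:
  motion: "0 0 0.018 0 0 0; 0 0 0.037 0 0 0; 0 0 0.05 0 0 0; 0 0 0.055 0 0 0; 0 0 0.055 0 0 0"

```text
t: 63.55
tcp_pos: [652.5, -50.1, 45.3]
tcp_rot: [-179.9, -0.0, 92.5]
force: [0.3, -0.3, -2.4]
opening: 0.105
gripper_force: 25.0
```

Request:
carry_out:
  motion: "0 0 0.003 0 0 0; 0 0 0.007 0 0 0; 0 0 0.01 0 0 0; 0 0 0.01 0 0 0; 0 0 0.01 0 0 0"

```text
t: 64.05
tcp_pos: [652.9, -50.1, 42.0]
tcp_rot: [180.0, 0.0, 92.5]
force: [0.4, 0.8, -1.9]
opening: 0.106
gripper_force: 25.0
```

Request:
carry_out:
  motion: "0 0 0 0 0 0; 0 0 0 0 0 0; 0 0 0 0 0 0; 0 0 0 0 0 0; 0 0 0 0 0 0"
  fingers: 0

```text
t: 64.55
tcp_pos: [653.0, -50.1, 42.1]
tcp_rot: [180.0, 0.0, 92.5]
force: [0.9, 0.1, 0.1]
opening: 0.518
gripper_force: 0.0
```

Request:
carry_out:
  motion: "0 0 0 0 0 0; 0 0 0 0 0 0; 0 0 0 0 0 0"

```text
t: 64.85
tcp_pos: [652.9, -50.1, 42.0]
tcp_rot: [-180.0, 0.0, 92.5]
force: [0.7, 0.3, 0.3]
opening: 0.781
gripper_force: 0.0
```

Run:
```python
from p import *
plan((653,-50,190,92.5,30),(484.2,-64.2,190,91.4,38),(484.2,-64.2,68,91.4,30),(484.2,-64.2,48,91.4,10),('F',1,25,5),(484.2,-64.2,165,91.4,25),(665.6,47,165,88.5,28),(665.6,47,72,88.5,25),(665.6,47,50,88.5,8),(665.6,47,46,88.5,2))
```

```text
meas-cmd [-0.4 -0.3 -0.2] yaw -0.03
0 0 -0.074 0 0 0; 0 0 -0.148 0 0 0; 0 0 -0.222 0 0 0; 0 -0.001 -0.296 0 0 0; 0 -0.001 -0.37 0 0 0
-0.003 -0.085 0 0 0 0.0006; -0.007 -0.169 0 0 0 0.0012; -0.01 -0.254 0 0 0 0.0019; -0.014 -0.338 0 0 0 0.0025; -0.017 -0.423 0 0 0 0.0031
0 0 0.061 0 0 0; 0 0 0.122 0 0 0; 0 0 0.183 0 0 0; 0 0 0.244 0 0 0; 0 0 0.305 0 0 0
0 0 0.017 0 0 0; 0 0 0.034 0 0 0; 0 0 0.05 0 0 0
fingers=1 newtons=25: 0 0 0 0 0 0; 0 0 0 0 0 0; 0 0 0 0 0 0; 0 0 0 0 0 0; 0 0 0 0 0 0
0 0 -0.058 0 0 0; 0 0 -0.117 0 0 0; 0 0 -0.175 0 0 0; 0 0 -0.234 0 0 0; 0 0 -0.292 0 0 0
0.033 0.058 0 0 0 0.001; 0.067 0.115 0 0 0 0.002; 0.1 0.173 0 0 0 0.003; 0.133 0.23 0 0 0 0.004; 0.167 0.288 0 0 0 0.005
0.035 0.056 0 0 0 0.001; 0.07 0.113 0 0 0 0.002; 0.105 0.169 0 0 0 0.0031
0 0 0.058 0 0 0; 0 0 0.116 0 0 0; 0 0 0.174 0 0 0; 0 0 0.232 0 0 0
0 0 0.018 0 0 0; 0 0 0.037 0 0 0; 0 0 0.055 0 0 0
0 0 0.003 0 0 0; 0 0 0.007 0 0 0; 0 0 0.01 0 0 0
end [665.58  47.05  46.18  88.48]
```

Request:
carry_out:
  motion: "0 0 -0.074 0 0 0; 0 0 -0.148 0 0 0; 0 0 -0.222 0 0 0; 0 -0.001 -0.296 0 0 0; 0 -0.001 -0.37 0 0 0"

```text
t: 65.35
tcp_pos: [652.3, -50.1, 191.2]
tcp_rot: [-180.0, 0.0, 92.5]
force: [0.7, 0.5, -0.1]
opening: 1.002
gripper_force: 0.0
```

Run:
```python
from p import *
seen(dict(pink=(657,152.5,8,1.3),green=(653.2,-50,8,2.5),blue=(484.2,-64.2,10,1.4)))
```

```text
side pink inside 0.81 band px 26 centroid shift px [ 0.2 -0.7]
side green inside 0.72 band px 36 centroid shift px [ 0.9 -0.9]
side blue inside 0.69 band px 0 centroid shift px [-1.7 -0.1]
top pink inside 0.8 band px 0 centroid shift px [-0.1 -0.4]
top green inside 0.0 band px 0 centroid shift px 
top blue inside 0.0 band px 0 centroid shift px
```

Request:
carry_out:
  motion: "-0.003 -0.085 0 0 0 0.0006; -0.007 -0.169 0 0 0 0.0012; -0.01 -0.254 0 0 0 0.0019; -0.014 -0.338 0 0 0 0.0025; -0.017 -0.423 0 0 0 0.0031"

```text
t: 65.95
tcp_pos: [481.9, -64.2, 189.2]
tcp_rot: [-179.9, -0.0, 91.4]
force: [0.6, -0.5, -0.3]
opening: 1.001
gripper_force: 0.0
```

Request:
carry_out:
  motion: "0 0 0 0 0 0; 0 0 0 0 0 0; 0 0 0 0 0 0"

```text
t: 66.25
tcp_pos: [484.9, -64.3, 190.0]
tcp_rot: [179.9, 0.0, 91.4]
force: [-0.3, 0.5, -0.2]
opening: 0.998
gripper_force: 0.0
```

Request:
carry_out:
  motion: "0 0 0.061 0 0 0; 0 0 0.122 0 0 0; 0 0 0.183 0 0 0; 0 0 0.244 0 0 0; 0 0 0.305 0 0 0"

```text
t: 66.75
tcp_pos: [485.0, -64.2, 66.7]
tcp_rot: [180.0, 0.0, 91.4]
force: [0.5, -0.7, 0.2]
opening: 0.997
gripper_force: 0.0
```

Request:
carry_out:
  motion: "0 0 0.017 0 0 0; 0 0 0.034 0 0 0; 0 0 0.05 0 0 0; 0 0 0.05 0 0 0"

```text
t: 67.15
tcp_pos: [484.1, -64.2, 47.9]
tcp_rot: [180.0, 0.0, 91.4]
force: [0.2, 0.5, 0.2]
opening: 1.001
gripper_force: 0.0
```

Request:
carry_out:
  motion: "0 0 0 0 0 0; 0 0 0 0 0 0; 0 0 0 0 0 0; 0 0 0 0 0 0; 0 0 0 0 0 0"
  fingers: 1
  newtons: 25

```text
t: 67.65
tcp_pos: [483.8, -64.2, 48.2]
tcp_rot: [180.0, 0.0, 91.4]
force: [0.3, 0.4, 1.2]
opening: 0.589
gripper_force: 0.0
```

Request:
carry_out:
  motion: "0 0 0 0 0 0; 0 0 0 0 0 0; 0 0 0 0 0 0; 0 0 0 0 0 0; 0 0 0 0 0 0"

```text
t: 68.15
tcp_pos: [483.7, -64.3, 48.0]
tcp_rot: [-180.0, -0.0, 91.4]
force: [0.1, 0.7, -0.6]
opening: 0.15
gripper_force: 0.0
```

Request:
carry_out:
  motion: "0 0 0 0 0 0; 0 0 0 0 0 0; 0 0 0 0 0 0; 0 0 0 0 0 0"

```text
t: 68.55
tcp_pos: [483.7, -64.3, 48.0]
tcp_rot: [-180.0, 0.0, 91.4]
force: [0.2, -0.2, -1.3]
opening: 0.108
gripper_force: 25.0
```

Request:
carry_out:
  motion: "0 0 -0.058 0 0 0; 0 0 -0.117 0 0 0; 0 0 -0.175 0 0 0; 0 0 -0.234 0 0 0; 0 0 -0.292 0 0 0"

```text
t: 69.05
tcp_pos: [483.3, -64.2, 165.6]
tcp_rot: [-180.0, -0.0, 91.4]
force: [0.9, 0.6, -1.4]
opening: 0.106
gripper_force: 25.0
```

Request:
carry_out:
  motion: "0.033 0.058 0 0 0 0.001; 0.067 0.115 0 0 0 0.002; 0.1 0.173 0 0 0 0.003; 0.133 0.23 0 0 0 0.004; 0.167 0.288 0 0 0 0.005"

```text
t: 69.55
tcp_pos: [597.7, 5.9, 164.4]
tcp_rot: [-180.0, 0.0, 89.6]
force: [0.2, 0.0, -0.6]
opening: 0.112
gripper_force: 25.0
```

Request:
carry_out:
  motion: "0.035 0.056 0 0 0 0.001; 0.07 0.113 0 0 0 0.002; 0.105 0.169 0 0 0 0.0031; 0.105 0.169 0 0 0 0.0031; 0.105 0.169 0 0 0 0.0031"

```text
t: 70.05
tcp_pos: [664.6, 46.9, 163.9]
tcp_rot: [-179.9, 0.0, 88.5]
force: [0.1, 0.2, -1.9]
opening: 0.106
gripper_force: 25.0
```

Request:
carry_out:
  motion: "0 0 0.058 0 0 0; 0 0 0.116 0 0 0; 0 0 0.174 0 0 0; 0 0 0.215 0 0 0; 0 0 0.232 0 0 0"

```text
t: 70.55
tcp_pos: [663.5, 46.2, 70.2]
tcp_rot: [-179.8, 0.0, 88.4]
force: [0.9, 0.2, -1.5]
opening: 0.108
gripper_force: 25.0
```

Request:
carry_out:
  motion: "0 0 0 0 0 0; 0 0 0 0 0 0; 0 0 0 0 0 0"

```text
t: 70.85
tcp_pos: [666.1, 46.8, 73.3]
tcp_rot: [179.9, -0.0, 88.4]
force: [0.5, 0.3, -2.0]
opening: 0.106
gripper_force: 25.0
```

Request:
carry_out:
  motion: "0 0 0.018 0 0 0; 0 0 0.037 0 0 0; 0 0 0.05 0 0 0; 0 0 0.055 0 0 0; 0 0 0.055 0 0 0"

```text
t: 71.35
tcp_pos: [664.9, 46.8, 49.3]
tcp_rot: [-179.9, 0.0, 88.5]
force: [0.3, -0.3, -1.8]
opening: 0.109
gripper_force: 25.0
```

Request:
carry_out:
  motion: "0 0 0.003 0 0 0; 0 0 0.007 0 0 0; 0 0 0.01 0 0 0; 0 0 0.01 0 0 0; 0 0 0.01 0 0 0"

```text
t: 71.85
tcp_pos: [665.2, 46.8, 46.0]
tcp_rot: [180.0, -0.0, 88.4]
force: [-0.5, 0.5, -0.4]
opening: 0.105
gripper_force: 25.0
```

Release, retreat to a place clear of both views, and check everything numerically.

Request:
carry_out:
  motion: "0 0 0 0 0 0; 0 0 0 0 0 0; 0 0 0 0 0 0; 0 0 0 0 0 0; 0 0 0 0 0 0"
  fingers: 0

```text
t: 72.35
tcp_pos: [665.3, 46.7, 46.0]
tcp_rot: [180.0, -0.0, 88.5]
force: [-0.2, -0.7, 0.5]
opening: 0.522
gripper_force: 0.0
```

Request:
carry_out:
  motion: "0 0 0 0 0 0; 0 0 0 0 0 0; 0 0 0 0 0 0; 0 0 0 0 0 0"

```text
t: 72.75
tcp_pos: [665.2, 46.8, 45.9]
tcp_rot: [-180.0, 0.0, 88.4]
force: [0.6, -0.2, -0.5]
opening: 0.867
gripper_force: 0.0
```

Request:
carry_out:
  motion: "0 0 -0.08 0 0 0; 0 0 -0.16 0 0 0; 0 0 -0.24 0 0 0; 0 0 -0.32 0 0 0; 0 0 -0.4 0 0 0"

```text
t: 73.25
tcp_pos: [665.0, 46.7, 207.3]
tcp_rot: [-180.0, 0.0, 88.4]
force: [0.1, 0.3, -0.3]
opening: 0.998
gripper_force: 0.0
```

Request:
carry_out:
  motion: "-0.09 -0.1 -0.02 0 0 0; -0.18 -0.2 -0.04 0 0 0; -0.25 -0.3 -0.06 0 0 0; -0.3 -0.4 -0.08 0 0 0; -0.35 -0.5 -0.1 0 0 0"

```text
t: 73.75
tcp_pos: [459.7, -88.6, 246.2]
tcp_rot: [180.0, 0.0, 88.4]
force: [0.2, -1.6, 0.3]
opening: 0.999
gripper_force: 0.0
```

Request:
carry_out:
  motion: "-0.09 -0.02 0 0 0 0; -0.18 -0.04 0 0 0 0; -0.27 -0.06 0 0 0 0; -0.36 -0.08 0 0 0 0; -0.45 -0.1 0 0 0 0"

```text
t: 74.25
tcp_pos: [416.1, -268.0, 246.3]
tcp_rot: [180.0, 0.0, 88.5]
force: [1.2, -0.2, -0.1]
opening: 1.0
gripper_force: 0.0
```

Run:
```python
from p import *
P=dict(pink=(657,152.5,8,1.3),green=(653.2,-50,8,2.5),blue=(665.6,47,8,-1.5))
seen(P); chk(P,["top"])
# gauge & rest: compare with the first pictures
for v in("side","top"):
    s=arm.snapshot(v); a=cv2.imread(f"pics/{v}0.png"); hs=[cv2.cvtColor(i,cv2.COLOR_BGR2HSV) for i in(a,s["image"])]
    c=proj(s,[[470,330,118]])[0]; x,y=c.astype(int)
    out=[]
    for h in hs:
        m=cv2.inRange(h,(104,70,8),(125,255,255)); k=np.zeros_like(m); k[max(y-50,0):y+50,max(x-60,0):x+60]=255; m&=k; out.append(np.argwhere(m).mean(0)[::-1])
    w=atz(s,out,118); print(v,"gauge shift since start",(w[1]-w[0])[:2].round(1),"expected about [-6,1]")
    D=np.abs(s["image"].astype(int)-a).max(2)
    for n,(X,Y,r) in dict(jar=(0,0,0)).items(): pass
    for n,b in (dict(bottle=(190,170,218,200),jar=(488,170,528,208),brush=(315,110,360,182)) if v=="top" else dict(bottle=(225,338,256,378),jar=(298,135,328,168),brush=(205,228,272,270))).items():
        print(v,n,"mean diff",D[b[1]:b[3],b[0]:b[2]].mean().round(1))
```

```text
side pink inside 0.83 band px 28 centroid shift px [-0.2 -0.6]
side green inside 0.72 band px 37 centroid shift px [ 1.  -0.9]
side blue inside 0.7 band px 58 centroid shift px [-2.6 -0.4]
top pink inside 0.8 band px 0 centroid shift px [-0.1 -0.4]
top green inside 0.82 band px 8 centroid shift px [ 0.2 -1.2]
top blue inside 0.87 band px 0 centroid shift px [-0.2  0.2]
top pink [93.4  1.6] area 382 of 451
top green [-0.5  3.1] area 371 of 450
top blue [ 0.3 -0.4] area 434 of 499
side gauge shift since start [-18.5   3.5] expected about [-6,1]
side bottle mean diff 4.1
side jar mean diff 2.9
side brush mean diff 8.7
top gauge shift since start [-5.5  1.1] expected about [-6,1]
top bottle mean diff 6.9
top jar mean diff 5.3
top brush mean diff 10.8
```

Run:
```python
from p import *
for v in("side","top"):
    s=arm.snapshot(v); ims=[cv2.imread(f"pics/{v}0.png"),s["image"]]
    for im,ps in((ims[0],[(474.8,329,4,10.9)]),(ims[1],[(468.6,330,4,10.9),(474.8,329,4,10.9)])):
        M=cv2.inRange(cv2.cvtColor(im,cv2.COLOR_BGR2HSV),(100,60,8),(128,255,255))>0
        for p in ps:
            e=np.zeros(M.shape,np.uint8)
            for ox in(-37,37): cv2.fillConvexPoly(e,np.int32(cv2.convexHull(np.float32(proj(s,place(box(44,16,110,126,ox),*p)))).round()),1)
            q=M&(cv2.dilate(e,np.ones((15,15)))>0); print(v,p,"inside",M[e>0].mean().round(2),"blue centroid px",np.argwhere(q).mean(0)[::-1].round(1),"model",np.argwhere(e).mean(0)[::-1].round(1))
print(arm.get_state()["t"])
```

```text
side (474.8, 329, 4, 10.9) inside 0.86 blue centroid px [364.7 362.9] model [367.3 362.5]
side (468.6, 330, 4, 10.9) inside 0.86 blue centroid px [369.6 364.1] model [371.  363.5]
side (474.8, 329, 4, 10.9) inside 0.83 blue centroid px [369.6 363.9] model [367.3 362.5]
top (474.8, 329, 4, 10.9) inside 0.93 blue centroid px [182.4 293. ] model [180.8 291.3]
top (468.6, 330, 4, 10.9) inside 0.93 blue centroid px [181.9 296.1] model [180.2 295.5]
top (474.8, 329, 4, 10.9) inside 0.87 blue centroid px [182.  295.7] model [180.8 291.3]
74.6
```

The gauge stands where it was set down, in the middle of the mat. Handing in.

```bash
python3 -c "
from workcell import arm
print(arm.finish_job())"
```

```text
the job is handed in; nothing more can be done
None
```

The job is handed in: I gauged pink, green and blue in that order (amber was absent), put each tile in its own holder, and stood the gauge back on its mat. At the last camera check everything was in place, but `finish_job` gave no verdict.

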